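# Record the trophy's plates with the document camera

## Task

Photograph the plates on the perpetual trophy with the document camera: hold the trophy (its black column is the grip) about 20 cm in front of the lens and turn it to present first the silver plates left of the shield, then the shield, then the brass strips on the right, each square to the lens (lean the trophy back to match the camera's tilt), upright and centred in the picture and held still for about a second. Then stand the trophy gently in the middle of the red display riser, squared to it with the shield looking the same way as the riser's brass strip, and let go. Leave the document camera and the other things on the table as they are.

Things in the scene. Friction and masses are not known exactly. Their poses are not given: they have to be found in the camera images.
- trophy: Perpetual trophy, 0.33 to 0.55 kg, 158 mm high: square dark-wood plinth (foot 88 x 88 mm, body 76 x 76 mm, top moulding 84 x 84 mm, its top 64 mm up) with a round black column on it. Origin: middle of the underside, z up the column. +x: front with brass shield; -y: side left of the shield as one looks at it; +y: side to its right; back bare. At the start the shield looks roughly away from the robot
- grip (a point): the place to hold the trophy: a point on the axis of its smooth black column, 112 mm above the underside. The column is round, 34 mm in diameter, from 64 to 142 mm up (brass foot ring 52 mm across up to 70 mm), with a small brass dome above it up to 158 mm; it can be gripped from above at any yaw. Axes as the trophy's
- plate_front (a point): middle of the front of the plinth (brass shield with a red boss), 40 mm out from the column's axis along the trophy's +x and 34 mm above the underside; axes as the trophy's
- plate_left (a point): middle of the four silver plates, 40 mm out from the axis along the trophy's -y, 34 mm above the underside; axes as the trophy's
- plate_right (a point): middle of the three long brass strips, 40 mm out from the axis along the trophy's +y, 34 mm above the underside; axes as the trophy's
- doccam: Document camera, fixed to the table on its far side, roughly facing the robot: white base 150 x 210 x 28 mm, an upright arm 45 mm behind the middle of the base, and at its top the camera head on a hinge 300 mm above the table (whole about 325 mm high). Origin: middle of the lower front edge of the base; it looks to its -x side
- head_tilt (a joint): downward tilt of the camera head in rad: 0 looks level, positive looks down; set by hand beforehand (0.2 to 0.45), stiff, to be left as it is
- lens (a point): middle of the front glass of the black lens, at the end of the white head (head 62 x 58 x 40 mm). Axes turn with the head: the camera looks along -x, z is up in its picture (leaning towards the trophy by the head's tilt), y is to the side. It is in focus from 150 to 250 mm
- riser: The red display riser, a fixed flat square block 160 x 160 mm, 30 mm high, with a darker inset top (level, flat). Origin: middle of its underside. Its front is its +x side, which carries a brass name strip 110 mm long and faces roughly away from the robot.
- riser_top (a point): middle of the riser's top, 30 mm above the table; axes as the riser's
- plate_a: green party plate, 150 mm across and 18 mm high, lying on the table; bystander; origin: middle of the underside
- plate_b: small green party plate, 130 mm across and 18 mm high; bystander; origin: middle of the underside
- eraser: blue whiteboard eraser with a grey felt sole, 120 x 52 x 35 mm; bystander; origin: middle of the underside
- pen_box: flat clear box with four whiteboard pens, 137 x 64 x 29 mm; bystander; origin: middle of the underside
- gift: small red gift box with orange ribbon, 85 x 85 mm, 68 mm high with its bow; bystander; origin: middle of the underside
- cups: upright stack of white paper cups, 77 mm across and 125 mm high; bystander; origin: middle of the underside
- silver_cup: small silver prize cup with two handles on a wooden foot, 94 mm over the handles, 113 mm high; bystander; origin: middle of the underside
Mind the look-alikes: they are no part of the job. What is shaped like the trophy but turquoise is not meant.

How it is judged:
By the outcome, as a careful person would: the job done as asked, in the order asked, and still so for the second after the job is handed in, with the robot touching nothing.
It also fails if it takes over 61 s, if anything falls off the work surface, if the arm or the gripper's body presses on something with over 40 N, if the wrist force passes 120 N, or if a joint passes its speed limit or range.

## Robot

A 6-joint arm with a two-finger parallel gripper is mounted at the origin on the work surface. World frame = base frame: x ahead of the robot, y to its left, z up, the work surface at z = 0. Lengths are in m, angles in rad, forces in N, time in s.
With the tool pointing down it reaches from about 0.225 to 0.875 m from the base axis. Payload 3.4 kg.
Tool frame: the origin (TCP) lies midway between the tips of the shut fingers; the grasp point (between the pads) lies 19 mm behind it; z points along the fingers, y is the line along which they close (so a half turn about z gives the same grasp; the last joint's range is limited). The gripper opens to 85 mm and grips with 20 to 120 N. Pads are 22 mm wide; open, the fingers measure 114 mm over their backs; the gripper's body (76 mm by 85 mm) begins 54 mm behind the grasp point. The pads swing forward as they close: fully open they stand 13 mm farther back than shut.
Start: joints at [1.155, 0.276, 1.505, -0, 1.361, -0.121], TCP at [0.167, 0.55, 0.202] pointing down, gripper open.
Joint ranges: [-2.89, 2.89], [-0.75, 2.08], [0.22, 2.7], [-1.18, 4.32], [0.11, 2.71], [-2.7, 2.7]. Speed limits (rad/s): [2.57, 2.57, 3.14, 3.14, 3.14, 3.14].

## Interface

Orientations are given as a unit quaternion [w, x, y, z].
In Python, from rig import * gives the robot as it stands.
- The arm moves only by the tool apply_moves, never from a script. Its argument "steps" is one flat list of numbers, 4 for each row, row after row: the shift along the world's x, y, z in cm, then the turn about the world's z in degrees. A call has 1 to 8 rows; each row is the pose to reach, as a shift and turn from the pose commanded when the call began; what a row does not reach only later rows make up. A row lasts 1/12 s, in which the tool goes at most 41.7 mm and 7.16 degrees, less where a joint would pass 70% of its speed; a pose out of reach is approached as far as the arm can. A call with a gripper value outside its range is refused whole. "jaw" is the closure in counts, from 0 (fully open) to 255 (shut), set as the call begins (left out, the last holds). The fingers move at their own pace and stop on an object; "newtons" is the grip in N (left out, the last holds). Time passes only in rows, so rows that repeat a pose let the fingers close. It gives the time, the measured TCP pose, the force, the opening and the grip force at its end, in the units of the state.
- get_state(): the state, without advancing time (a new reading comes with each control period).
- get_image(name): name is "side" or "top" or "wrist"; returns the picture (420x560x3 uint8, red, green, blue); there is no depth.
- calibration(name): a dict with "fx", "fy", "cx", "cy" (pixels), "xyz" and "rotation" of the camera in the world. Camera axes: x right, y up, looking along -z (the intrinsics and any distortion apply to the point x, -y, -z); pixel columns grow to the right and rows downward; lengths in m; the calibration is good to about 2 mm. A picture is of the moment at which its call begins: read the wrist's pose just before it. calibration takes no time and is no camera call; for the wrist camera it gives the pose at the moment of the call.
- sign_off(): hands the job in; it is judged then, once.
The state is a dict: "clock": time; "qpos": joint angles; "qd": joint speeds; "effort": joint torques, N m; "position": TCP position; "ee_rot": TCP orientation; "contact_force": force on the tool from outside, world axes, zero at the start; "moment": the same for the moment, N m; "width": finger opening in m; "gripper_force": force on a finger pad.
Only numpy, scipy, OpenCV 4.12 (cv2) and the standard library are available. Lean on these libraries where they do the work, as an engineer would, in place of code of your own. Each camera call takes 0.05 s, during which the arm holds its last target. There are 200 camera calls.

## Working session

There is one attempt and no reset: what is moved stays moved. The work goes in short steps, Python scripts to look and compute and a tool call to move; the robot and the scene stay as the last step left them, time stands still between calls to the robot, and variables do not carry over. Pictures are saved under pics/ and viewed, at most 10 in all, crops included, and the job is handed in when it is done.

Besides the shell and the picture viewer there is one more tool, called after "Request:" in YAML: its name, and indented under it one key for each argument. apply_moves: Moves the arm, as the interface text tells. Its arguments: {"type":"object","properties":{"steps":{"type":"array","items":{"type":"number"}},"jaw":{"type":"number"},"newtons":{"type":"number"}},"required":["steps"]}

```bash
ls; mkdir -p pics; python3 - <<'E'
from rig import *
import cv2,numpy as np
print(get_state())
ims=[]
for n in ["side","top"]:
    c=calibration(n);print(n,c)
    im=get_image(n);np.save(f"pics/{n}0.npy",im);cv2.imwrite(f"pics/{n}0.png",im[:,:,::-1])
E
```

```text
pics
{'clock': 0.0, 'qpos': array([ 1.15502804e+00,  2.76597453e-01,  1.50615013e+00,  1.44005576e-05,
        1.36067942e+00, -1.21044720e-01]), 'qd': array([-0.00033979,  0.00011516, -0.00035533,  0.00052147,  0.00048702,
       -0.00152741]), 'effort': array([ 1.18800135e-04, -4.16754985e+01, -2.45805216e+01, -3.53225705e-04,
        1.11157107e-02, -1.24361219e-05]), 'position': array([0.16681079, 0.54966333, 0.20113158]), 'ee_rot': array([-2.50019573e-04,  1.46830453e-01,  9.89161249e-01, -8.82470319e-04]), 'contact_force': array([-0.35303814,  0.06866377,  0.59216284]), 'moment': array([-0.03618041, -0.00355256, -0.00182458]), 'gripper_force': 0.0, 'width': 0.08529931546424692}
side {'fx': 543.1974896059969, 'fy': 543.1974896059969, 'cx': 271.0776019272953, 'cy': 206.17622305415352, 'xyz': array([-0.13429627,  1.1348907 ,  1.2786063 ]), 'rotation': array([-0.23935522, -0.11515566,  0.40521412,  0.87478555])}
top {'fx': 530.3164566270495, 'fy': 530.3164566270495, 'cx': 270.44869557468155, 'cy': 213.99623633481247, 'xyz': array([0.17028921, 0.01421949, 1.825521  ]), 'rotation': array([-0.69593708, -0.0711134 ,  0.0772674 ,  0.71038315])}
```

View pics/side0.png

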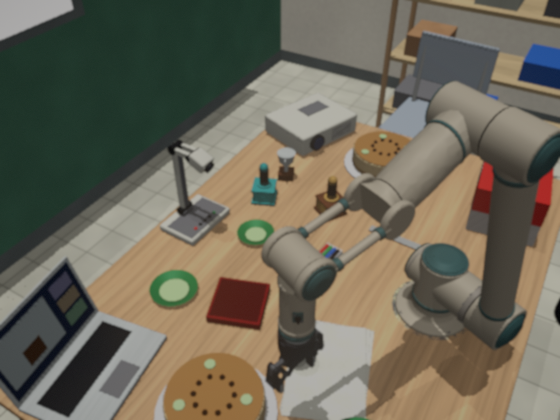

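View pics/top0.png

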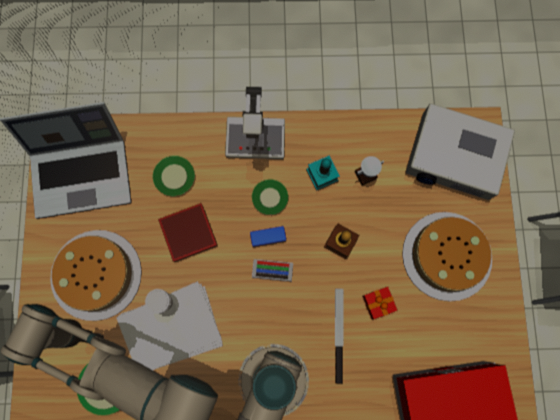

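```bash
cat > h.py <<'E'
import numpy as np,cv2
from scipy.spatial.transform import Rotation as R
def mat(c):
    q=c["rotation"]; return R.from_quat([q[1],q[2],q[3],q[0]]).as_matrix()
def ray(c,u,v):
    d=np.array([(u-c["cx"])/c["fx"],-(v-c["cy"])/c["fy"],-1.]);d=mat(c)@d
    return np.array(c["xyz"]),d/np.linalg.norm(d)
def plane(c,u,v,z):
    o,d=ray(c,u,v);return o+d*(z-o[2])/d[2]
def proj(c,p):
    x=mat(c).T@(np.array(p)-c["xyz"]);return np.array([c["cx"]+c["fx"]*x[0]/-x[2],c["cy"]-c["fy"]*x[1]/-x[2]])
def tri(rs):
    A=0;b=0
    for o,d in rs:
        P=np.eye(3)-np.outer(d,d);A=A+P;b=b+P@o
    p=np.linalg.solve(A,b);return p,[np.linalg.norm((np.eye(3)-np.outer(d,d))@(p-o)) for o,d in rs]
E
python3 - <<'E'
from rig import *
from h import *
c=calibration("top");w=calibration("wrist");s=calibration("side")
print(w,R.from_quat(np.roll(w["rotation"],-1)).as_matrix().round(3))
for n,u,v,z in [("trophy",342,241,.064),("col",344,238,.15),("riser",188,232,.03),("doc base",255,138,.028),("head",253,122,.3),("plate_b",270,197,.0),("plate_a",174,177,0),("eraser",268,236,.03),("penbox",272,270,.03),("silver",369,170,.05),("turq",323,173,.06),("cake",453,256,0.05),("lcake",90,273,.05),("cups",160,305,.12)]:
    print(n,plane(c,u,v,z).round(3))
S=cv2.imread("pics/side0.png");T=cv2.imread("pics/top0.png")
a=cv2.resize(S[125:245,150:270],(480,480),interpolation=2);b=cv2.resize(T[80:170,215:295],(320,360),interpolation=2)
o=np.zeros((480,800,3),np.uint8);o[:,:480]=a;o[:360,480:]=b;cv2.imwrite("pics/doc.png",o)
E
```

```text
{'fx': 318.8474461481712, 'fy': 318.8474461481712, 'cx': 271.8082130104111, 'cy': 201.8964575552503, 'xyz': array([0.10373345, 0.56894261, 0.37263653]), 'rotation': array([ 0.79653251, -0.10552273, -0.07703948,  0.59030995])} [[ 0.291 -0.924 -0.247]
 [ 0.957  0.281  0.077]
 [-0.002 -0.259  0.966]]
trophy [ 0.448 -0.244  0.064]
col [ 0.444 -0.238  0.15 ]
riser [0.496 0.279 0.03 ]
doc base [0.832 0.044 0.028]
head [0.784 0.045 0.3  ]
plate_b [ 0.621 -0.006  0.   ]
plate_a [0.701 0.335 0.   ]
eraser [0.476 0.004 0.03 ]
penbox [ 0.359 -0.007  0.03 ]
silver [ 0.699 -0.353  0.05 ]
turq [ 0.688 -0.19   0.06 ]
cake [ 0.392 -0.618  0.05 ]
lcake [0.36  0.601 0.05 ]
cups [0.246 0.352 0.12 ]
```

View pics/doc.png

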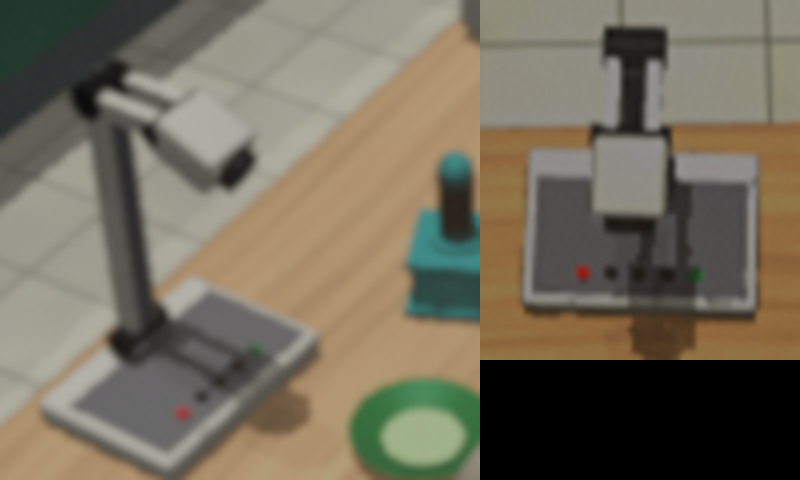

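Request:
apply_moves:
  steps: [0,0,12,0,0,0,12,0,0,0,12,0,41,-30,25,17,41,-30,25,17,41,-30,25,17,41,-30,25,17,41,-30,25,17]

```text
clock: 0.77
position: [0.3266, 0.433, 0.3725]
ee_rot: [-0.0, -0.001, 1.0, -0.0]
contact_force: [-1.2, 0.5, -0.1]
width: 0.0852
gripper_force: 0.0
```

Request:
apply_moves:
  steps: [0,0,0,0,0,0,0,0,0,0,0,0,0,0,0,0]

```text
clock: 1.1
position: [0.3245, 0.4348, 0.3716]
ee_rot: [-0.001, -0.002, 1.0, -0.0]
contact_force: [-0.4, 1.3, 0.2]
width: 0.0855
gripper_force: 0.0
```

Request:
apply_moves:
  steps: [25.5,-18.5,8,0,25.5,-18.5,8,0,25.5,-18.5,8,0,25.5,-18.5,8,0,25.5,-18.5,8,0,25.5,-18.5,8,0,25.5,-18.5,8,0,25.5,-18.5,8,0]

```text
clock: 1.77
position: [0.582, 0.2492, 0.4521]
ee_rot: [-0.0, -0.002, 1.0, -0.0]
contact_force: [0.0, 0.9, -0.4]
width: 0.0849
gripper_force: 0.0
```

Request:
apply_moves:
  steps: [0,0,0,0,0,0,0,0]

```text
clock: 1.93
position: [0.5816, 0.2498, 0.4508]
ee_rot: [-0.001, -0.001, 1.0, -0.0]
contact_force: [0.0, 0.4, -0.5]
width: 0.0853
gripper_force: 0.0
```

```bash
cat > snap.py <<'E'
import sys,pickle
from rig import *
import cv2
n=sys.argv[1];c=calibration("wrist");im=get_image("wrist");pickle.dump((c,im),open(f"pics/{n}.pkl","wb"));cv2.imwrite(f"pics/{n}.png",im[:,:,::-1])
s=get_state();print(s["clock"],s["position"].round(4),s["ee_rot"].round(4),s["qpos"].round(3))
E
python3 snap.py w1
```

```text
1.9833 [0.5803 0.2506 0.4512] [-1.2e-03 -1.7e-03  1.0e+00  1.0e-04] [ 2.970e-01  3.580e-01  7.890e-01  1.000e-03  1.997e+00 -1.277e+00]
```

Request:
apply_moves:
  steps: [0,-42,0,0,0,-42,0,0,0,-42,0,0,0,-42,0,0,0,-42,0,0,0,-42,0,0,0,-42,0,0,0,-42,0,0]

```text
clock: 2.65
position: [0.5795, -0.0829, 0.4527]
ee_rot: [0.0, -0.003, 1.0, 0.0]
contact_force: [1.4, 0.2, -0.2]
width: 0.085
gripper_force: 0.0
```

Request:
apply_moves:
  steps: [0,-9,0,0,0,-9,0,0,0,-9,0,0,0,-9,0,0,0,-9,0,0]

```text
clock: 3.07
position: [0.5805, -0.1718, 0.4523]
ee_rot: [-0.0, -0.002, 1.0, 0.001]
contact_force: [0.0, 0.8, 0.1]
width: 0.0853
gripper_force: 0.0
```

```bash
python3 snap.py w2; python3 -c "
import cv2,numpy as np
a=cv2.imread('pics/w1.png');b=cv2.imread('pics/w2.png');o=np.hstack([a,b]);cv2.imwrite('pics/w12.png',cv2.resize(o,(800,300)))"
```

```text
3.1167 [ 0.5806 -0.1713  0.4526] [ 1.0e-04 -2.5e-03  1.0e+00  7.0e-04] [-4.030e-01  3.070e-01  8.610e-01  1.000e-03  1.974e+00 -1.978e+00]
```

View pics/w12.png

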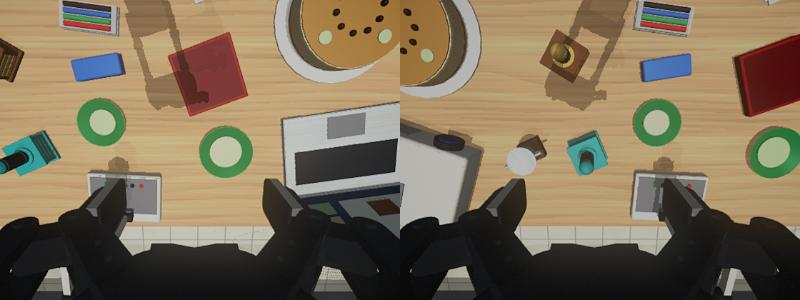

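Request:
apply_moves:
  steps: [8,4,0,-55,8,4,0,-55,8,4,0,-55,8,4,0,-55,8,4,0,-55,8,4,0,-55,8,4,0,-55,8,4,0,-55]

```text
clock: 3.78
position: [0.6607, -0.1304, 0.453]
ee_rot: [0.0, 0.461, 0.887, 0.0]
contact_force: [-0.9, -0.6, -0.4]
width: 0.0852
gripper_force: 0.0
```

Request:
apply_moves:
  steps: [0,0,0,-55,0,0,0,-55,0,0,0,-55,0,0,0,-55,0,0,0,-55,0,0,0,-55,0,0,0,-55,0,0,0,-55]

```text
clock: 4.45
position: [0.6606, -0.1304, 0.4531]
ee_rot: [0.0, 0.819, 0.574, 0.0]
contact_force: [0.2, 0.8, 0.1]
width: 0.0855
gripper_force: 0.0
```

Request:
apply_moves:
  steps: [0,0,0,-55,0,0,0,-55,0,0,0,-55,0,0,0,-55,0,0,0,-55,0,0,0,-55,0,0,0,-55,0,0,0,-55]

```text
clock: 5.12
position: [0.6606, -0.1304, 0.4531]
ee_rot: [-0.0, 0.991, 0.131, 0.0]
contact_force: [-0.4, 0.1, -0.5]
width: 0.0855
gripper_force: 0.0
```

Request:
apply_moves:
  steps: [0,0,0,-15,0,0,0,-15,0,0,0,-15,0,0,0,-15]

```text
clock: 5.45
position: [0.6607, -0.1314, 0.453]
ee_rot: [-0.0, 1.0, 0.004, 0.0]
contact_force: [0.4, -0.0, 0.2]
width: 0.0855
gripper_force: 0.0
```

```bash
python3 snap.py w3
```

```text
5.5 [ 0.6607 -0.1319  0.4528] [-1.0e-04  1.0e+00  3.7e-03  3.0e-04] [-0.3    0.44   0.653  0.     2.048  1.263]
```

Request:
apply_moves:
  steps: [0,33,0,0,0,33,0,0,0,33,0,0,0,33,0,0,0,33,0,0,0,33,0,0,0,33,0,0,0,33,0,0]

```text
clock: 6.17
position: [0.6597, 0.1993, 0.4527]
ee_rot: [-0.0, 1.0, 0.003, 0.0]
contact_force: [0.6, 0.3, -0.0]
width: 0.0851
gripper_force: 0.0
```

Request:
apply_moves:
  steps: [0,0,0,0,0,0,0,0]

```text
clock: 6.33
position: [0.6601, 0.199, 0.4518]
ee_rot: [0.0, 1.0, 0.004, -0.0]
contact_force: [0.7, -0.7, -0.4]
width: 0.0856
gripper_force: 0.0
```

```bash
python3 snap.py w4; python3 -c "
import cv2,numpy as np
a=cv2.imread('pics/w3.png');b=cv2.imread('pics/w4.png');o=np.hstack([a,b]);cv2.imwrite('pics/w34.png',cv2.resize(o,(800,300)))"
```

```text
6.3833 [0.6603 0.1971 0.4521] [ 4.0e-04  1.0e+00  2.8e-03 -2.0e-04] [ 1.900e-01  4.740e-01  5.970e-01 -1.000e-03  2.071e+00  1.755e+00]
```

View pics/w34.png

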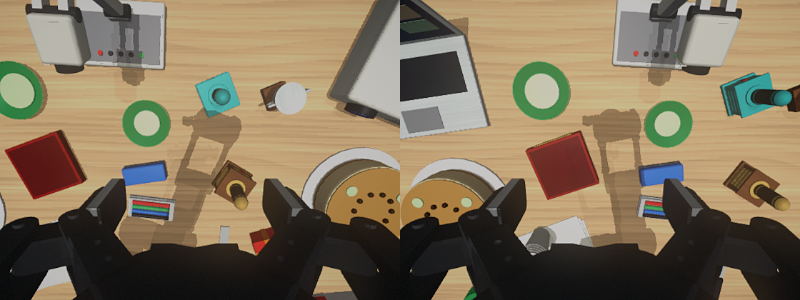

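```bash
python3 -c "
import cv2,numpy as np
a=cv2.imread('pics/w3.png');b=cv2.imread('pics/w4.png');d=cv2.imread('pics/w2.png')
r=lambda i,x,y,w,h,s:cv2.resize(i[y:y+h,x:x+w],(w*s,h*s),interpolation=cv2.INTER_CUBIC)
t=np.hstack([r(a,30,0,100,110,4),r(b,370,0,100,110,4)])
e=np.zeros((160,800,3),np.uint8);e[:,:240]=r(a,290,215,60,40,4);e[:,260:500]=r(b,450,220,60,40,4);e[:,520:800]=r(d,195,40,70,40,4)
cv2.imwrite('pics/hd.png',np.vstack([t,e]))"
```

```text
(no output)
```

View pics/hd.png

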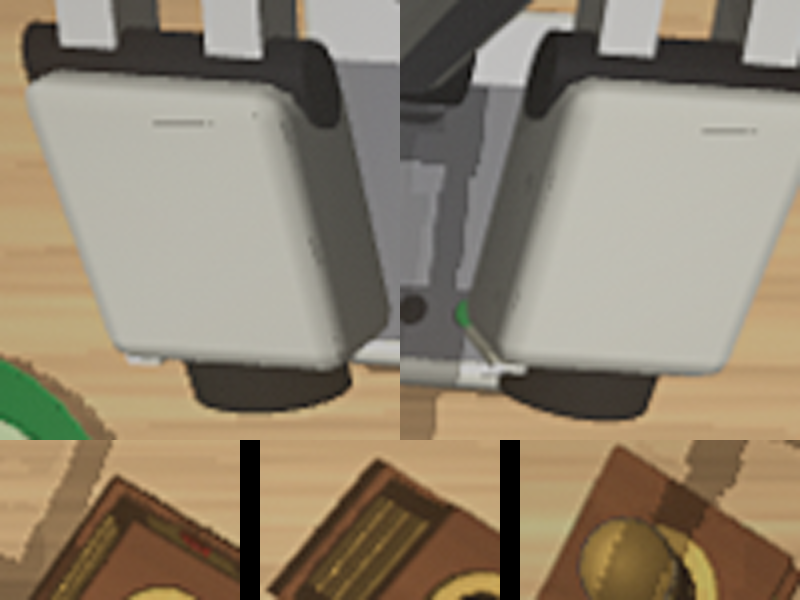

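```bash
python3 - <<'E'
import pickle
from h import *
c3,i3=pickle.load(open("pics/w3.pkl","rb"));c4,i4=pickle.load(open("pics/w4.pkl","rb"));c2,i2=pickle.load(open("pics/w2.pkl","rb"));c1,i1=pickle.load(open("pics/w1.pkl","rb"))
P3=dict(RL=(30,85),RR=(283,88),FL=(120,352),FR=(335,367),dashL=(153,122),dashR=(213,122.5))
P4=dict(RL=(575,87),RR=(806,92),FL=(502,364),FR=(722,373),dashL=(703,130),dashR=(756,131))
Q={}
for k in P3:
    a=P3[k];b=P4[k]
    p,e=tri([ray(c3,30+a[0]/4,a[1]/4),ray(c4,370+(b[0]-400)/4,b[1]/4)]);Q[k]=p;print(k,p.round(4),np.round(e,4))
for a,b in [("RL","RR"),("FL","FR"),("RL","FL"),("RR","FR")]:
    d=Q[b]-Q[a];print(a,b,np.linalg.norm(d).round(4),d.round(4))
f=(Q["FL"]+Q["FR"]-Q["RL"]-Q["RR"])/2;print("tilt",np.arctan2(-f[2],np.hypot(f[0],f[1])),"yaw dir",np.arctan2(f[1],f[0]))
s=Q["RL"]-Q["RR"]+Q["FL"]-Q["FR"];print("side yaw",np.arctan2(-s[0],s[1]))
# base corners w3/top : red/green buttons etc ; riser by red mask in w1,w4
for c,im,n in [(c1,i1,"w1"),(c3,i3,"w3"),(c4,i4,"w4")]:
    h=cv2.cvtColor(im,cv2.COLOR_RGB2HSV);m=(((h[...,0]<6)|(h[...,0]>172))&(h[...,1]>130)&(h[...,2]>35)).astype(np.uint8)*255
    m=cv2.morphologyEx(m,cv2.MORPH_OPEN,np.ones((5,5)))
    cs=max(cv2.findContours(m,0,2)[0],key=cv2.contourArea);r=cv2.minAreaRect(cs)
    q=cv2.approxPolyDP(cv2.convexHull(cs),6,True)[:,0];print(n,cv2.contourArea(cs),r,q.tolist());
    print([plane(c,u,v,.03).round(3).tolist() for u,v in q])
E
```

```text
RL [0.8053 0.0758 0.3123] [0.0005 0.0005]
RR [0.8061 0.0224 0.3076] [0.0003 0.0003]
FL [0.7503 0.078  0.2918] [0.0006 0.0006]
FR [0.7478 0.0245 0.2937] [0.0001 0.0001]
dashL [0.7968 0.048  0.3154] [0.0001 0.0001]
dashR [0.7971 0.0356 0.314 ] [0.0001 0.0001]
RL RR 0.0536 [ 0.0008 -0.0534 -0.0046]
FL FR 0.0535 [-0.0025 -0.0534  0.0019]
RL FL 0.0587 [-0.055   0.0021 -0.0204]
RR FR 0.0599 [-0.0583  0.0021 -0.0139]
tilt 0.29415911239417536 yaw dir 3.104074477916103
side yaw -0.016328326177741038
w1 7740.5 ((292.97808837890625, 103.68978881835938), (92.0143051147461, 92.0997543334961), 70.01689147949219) [[321, 46], [345, 133], [266, 161], [237, 78]]
[[0.399, 0.333, 0.03], [0.544, 0.383, 0.03], [0.595, 0.239, 0.03], [0.45, 0.189, 0.03]]
w3 5795.0 ((61.09850311279297, 232.19044494628906), (89.06678009033203, 76.75425720214844), 62.650123596191406) [[79, 185], [113, 255], [46, 277], [9, 209]]
[[0.596, 0.235, 0.03], [0.452, 0.188, 0.03], [0.402, 0.333, 0.03], [0.548, 0.379, 0.03]]
w4 5816.0 ((227.02615356445312, 232.99075317382812), (77.21426391601562, 81.70733642578125), 70.55996704101562) [[251, 185], [277, 256], [206, 278], [177, 210]]
[[0.598, 0.238, 0.03], [0.451, 0.187, 0.03], [0.401, 0.333, 0.03], [0.547, 0.382, 0.03]]
```

```bash
python3 - <<'E'
import pickle
from h import *
V={k:pickle.load(open(f"pics/w{k}.pkl","rb")) for k in(3,4)}
def edge(k,p,q,w=3):
    c,im=V[k];g=cv2.GaussianBlur(cv2.cvtColor(im,cv2.COLOR_RGB2GRAY).astype(float),(0,0),.7)
    off=(30,0) if k==3 else (270,0)
    p=np.array(p)/4+off;q=np.array(q)/4+off;P=[]
    for v in range(int(p[1])+1,int(q[1])):
        u0=p[0]+(q[0]-p[0])*(v-p[1])/(q[1]-p[1]);us=np.arange(u0-w,u0+w,.1)
        r=np.interp(us,np.arange(560),g[v]);d=abs(np.gradient(r));P.append((us[d.argmax()],v))
    P=np.array(P);f=np.polyfit(P[:,1],P[:,0],1);r=P[:,0]-np.polyval(f,P[:,1]);ok=abs(r)<.6
    f=np.polyfit(P[ok,1],P[ok,0],1);print("res",np.std(P[ok,0]-np.polyval(f,P[ok,1])).round(2),ok.sum(),len(ok))
    a=[(np.polyval(f,v),v) for v in(p[1],q[1])]
    n=np.cross(ray(c,*a[0])[1],ray(c,*a[1])[1]);return n/np.linalg.norm(n),c,a
def rep(d):
    d=d/np.linalg.norm(d);d=d*(-np.sign(d[0]));print(" tilt",np.arcsin(-d[2]).round(3),"yaw",np.arctan2(d[1],d[0]).round(3))
E={"3L":edge(3,(47,130),(108,320)),"3Rb":edge(3,(352,150),(384,295)),"3Rt":edge(3,(290,130),(335,330),5),
"4R":edge(4,(794,125),(733,335)),"4Lb":edge(4,(526,140),(478,280)),"4Lt":edge(4,(563,130),(512,320),5)}
print("3L x 4Lt/4Lb");rep(np.cross(E["3L"][0],E["4Lt"][0]));rep(np.cross(E["3L"][0],E["4Lb"][0]))
print("4R x 3Rt/3Rb");rep(np.cross(E["4R"][0],E["3Rt"][0]));rep(np.cross(E["4R"][0],E["3Rb"][0]))
print("3L x 4R");rep(np.cross(E["3L"][0],E["4R"][0]))
print("3Rb x 4Lb");rep(np.cross(E["3Rb"][0],E["4Lb"][0]))
N=np.array([e[0] for e in E.values()]);u,s,vt=np.linalg.svd(N);print(s);rep(vt[2])
# base pose from side/top: buttons
E
```

```text
res 0.3 43 47
res 0.32 34 35
res 0.37 29 49
res 0.34 43 51
res 0.23 34 34
res 0.32 29 47
3L x 4Lt/4Lb
 tilt 0.417 yaw 3.087
 tilt 0.468 yaw 3.048
4R x 3Rt/3Rb
 tilt 0.396 yaw 3.113
 tilt 0.377 yaw 3.102
3L x 4R
 tilt 0.388 yaw 3.108
3Rb x 4Lb
 tilt 0.476 yaw 3.051
[2.20513975 1.06482324 0.05924666]
 tilt 0.422 yaw 3.084
```

```bash
python3 - <<'E'
import pickle
from h import *
c3,i3=pickle.load(open("pics/w3.pkl","rb"));c4,i4=pickle.load(open("pics/w4.pkl","rb"));c2,i2=pickle.load(open("pics/w2.pkl","rb"))
p,e=tri([ray(c3,96.2,102.7),ray(c4,417.5,104.7)]);print("rim",p.round(4),np.round(e,4))
a=np.array([-np.cos(.4),.03,-np.sin(.4)]);d=np.array([.797,.042,.3147]);print("s",(p-d)@a,"up",(p-d)@[-.389,0,.921])
for k,s in((3,(195,350,385,30)),(4,(503,655,385,270))):
    c=(c3,c4)[k-3];print("width",(s[1]-s[0])/4*np.linalg.norm(p-c["xyz"])/319)
# base yaw: front edge of base in w3,w4 (bright vs wood): red & green buttons
import json
for n,c,im in(("w3",c3,i3),("w4",c4,i4)):
    h=cv2.cvtColor(im,cv2.COLOR_RGB2HSV)
    for nm,m in(("red",((h[...,0]<6)|(h[...,0]>174))&(h[...,1]>150)),("green",(h[...,0]>45)&(h[...,0]<75)&(h[...,1]>120))):
        x0,x1=(125,215) if n=="w3" else (405,490)
        q=np.argwhere(m[60:85,x0:x1]);
        if len(q): v,u=q.mean(0);print(n,nm,len(q),plane(c,u+x0,v+60,.029).round(4))
# trophy : dark wood mask
T=calibration=None
for n,c,im,roi in(("w2",c2,i2,(185,30,285,125)),("w3",c3,i3,(285,215,370,300)),("w4",c4,i4,(445,215,530,300))):
    x0,y0,x1,y1=roi;s=im[y0:y1,x0:x1];h=cv2.cvtColor(s,cv2.COLOR_RGB2HSV)
    print(n,"wood",h[45,2],"c",h[30,30],h[40,20])
E
```

```text
rim [0.7375 0.0499 0.2809] [0.0002 0.0002]
s 0.06814491644903664 up -0.007956428939157286
width 0.047178799481943284
width 0.044515373343460535
w3 red 35 [0.7958 0.0996 0.029 ]
w3 green 15 [ 0.79   -0.0017  0.029 ]
w2 wood [ 17 102 182] c [ 10 126  99] [ 12 154 106]
w3 wood [ 17 114 125] c [ 16 145  74] [ 19 152 114]
w4 wood [ 18  97 191] c [ 17 146 108] [ 19 146 105]
```

Request:
apply_moves:
  steps: [-21.4,-43.9,-12,55,-21.4,-43.9,-12,55,-21.4,-43.9,-12,55,-21.4,-43.9,-12,55,-21.4,-43.9,-12,55,-21.4,-43.9,-12,55,-21.4,-43.9,-12,55,-21.4,-43.9,-12,55]

```text
clock: 7.05
position: [0.5201, -0.0917, 0.3747]
ee_rot: [0.001, 0.885, 0.465, 0.0]
contact_force: [0.1, -0.2, -0.1]
width: 0.0855
gripper_force: 0.0
```

Request:
apply_moves:
  steps: [-7.4,-15,-7,0,-7.4,-15,-7,0,-7.4,-15,-7,0,-7.4,-15,-7,0,-7.4,-15,-7,0,-7.4,-15,-7,0,-7.4,-15,-7,0]

```text
clock: 7.63
position: [0.4468, -0.2402, 0.3046]
ee_rot: [-0.0, 0.887, 0.461, 0.0]
contact_force: [-0.6, 0.0, 0.2]
width: 0.0851
gripper_force: 0.0
```

```bash
python3 snap.py w5
```

```text
7.6833 [ 0.4476 -0.2394  0.3051] [3.000e-04 8.870e-01 4.619e-01 5.000e-04] [-6.290e-01  1.300e-01  1.445e+00  1.000e-03  1.565e+00 -1.800e-02]
```

View pics/w5.png

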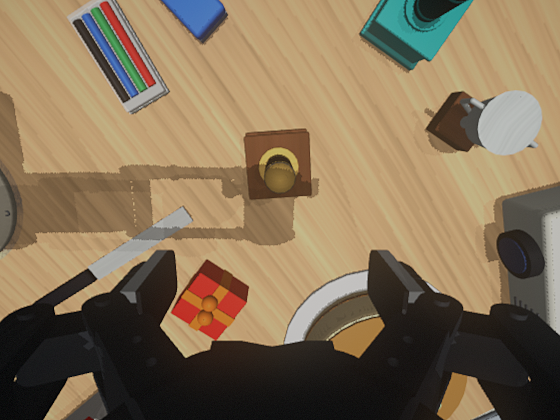

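```bash
python3 - <<'E'
import pickle
from h import *
c,im=pickle.load(open("pics/w5.pkl","rb"))
q=[plane(c,u,v,.064) for u,v in((246,135),(308.5,129.5),(311,192),(250,198.5))]
q=np.array(q);print(q.round(4),q.mean(0).round(4))
for i in range(4):
    d=q[(i+1)%4]-q[i];print(np.linalg.norm(d).round(4),(np.degrees(np.arctan2(d[1],d[0]))).round(1))
print(plane(c,281,177,.15).round(4))
E
```

```text
[[ 0.4437 -0.1866  0.064 ]
 [ 0.5122 -0.2265  0.064 ]
 [ 0.4703 -0.296   0.064 ]
 [ 0.3988 -0.2566  0.064 ]] [ 0.4562 -0.2414  0.064 ]
0.0793 -30.2
0.0812 -121.1
0.0816 151.2
0.0832 57.3
[ 0.4565 -0.2419  0.15  ]
```

Request:
apply_moves:
  steps: [0.9,-0.2,-4,4.5,0.9,-0.2,-8,4.5,0.9,-0.2,-12,4.5,0.9,-0.2,-16,4.5,0.9,-0.2,-19,4.5,0.9,-0.2,-21,4.5,0.9,-0.2,-21.5,4.5]

```text
clock: 8.27
position: [0.4557, -0.2385, 0.0867]
ee_rot: [-0.003, 0.867, 0.498, -0.001]
contact_force: [-0.5, 0.1, -0.5]
width: 0.0855
gripper_force: 0.0
```

Request:
apply_moves:
  steps: [0,0,0,0,0,0,0,0,0,0,0,0,0,0,0,0,0,0,0,0,0,0,0,0]
  jaw: 255
  newtons: 40

```text
clock: 8.77
position: [0.4576, -0.2413, 0.0913]
ee_rot: [0.001, 0.868, 0.497, 0.001]
contact_force: [-1.2, 1.3, 6.0]
width: 0.0328
gripper_force: 39.4
```

Request:
apply_moves:
  steps: [0,0,3,0,0.4,2,6,2,1,4.9,7,5,1.9,8.8,7,9,2.7,12.7,7,14,3.5,16.6,7,19,4.3,20.5,7,24,5.2,24.5,7,29]

```text
clock: 9.43
position: [0.5084, 0.0057, 0.1596]
ee_rot: [0.0, 0.714, 0.7, -0.0]
contact_force: [1.1, 0.0, -4.5]
width: 0.0322
gripper_force: 42.6
```

Request:
apply_moves:
  steps: [0.8,3.9,0,5,1.6,7.8,-0.5,9,2.3,11.2,-2,13,2.8,13.6,-3.5,17,3.1,15,-4.8,20,3.2,15.4,-5.4,20.4,3.2,15.4,-5.6,20.4,3.2,15.4,-5.6,20.4]

```text
clock: 10.1
position: [0.5404, 0.1571, 0.103]
ee_rot: [-0.0, 0.581, 0.814, -0.001]
contact_force: [0.1, -1.1, -4.3]
width: 0.0322
gripper_force: 42.5
```

Request:
apply_moves:
  steps: [-0.3,0.9,0.3,0,-0.55,1.6,0.3,0,-0.8,2.3,0.3,0,-1.05,3.0,0.3,0,-1.3,3.7,0.3,0,-1.5,4.4,0.3,0,-1.68,4.9,0.3,0,-1.75,5.1,0.3,0]
  newtons: 25

```text
clock: 10.77
position: [0.5233, 0.2098, 0.1066]
ee_rot: [0.0, 0.58, 0.814, 0.0]
contact_force: [1.5, -3.7, -3.2]
width: 0.0327
gripper_force: 42.8
```

Request:
apply_moves:
  steps: [0,0,0,0,0,0,0,0,0,0,0,0]
  newtons: 70

```text
clock: 11.02
position: [0.5236, 0.2089, 0.1064]
ee_rot: [0.0, 0.581, 0.814, -0.0]
contact_force: [0.8, -3.2, -2.8]
width: 0.0316
gripper_force: 70.4
```

```bash
python3 snap.py w6; python3 - <<'E'
from rig import *
import cv2,numpy as np,pickle
im=get_image("side");cv2.imwrite("pics/side1.png",im[:,:,::-1]);pickle.dump((calibration("side"),im),open("pics/side1.pkl","wb"))
S=im[:,:,::-1];a=cv2.resize(S[215:335,180:320],(560,480),interpolation=2);b=cv2.imread("pics/w6.png")[60:300,180:360];b=cv2.resize(b,(240,320))
o=np.zeros((480,800,3),np.uint8);o[:,:560]=a;o[:320,560:]=b;cv2.imwrite("pics/ln.png",o)
E
```

```text
11.0667 [0.5236 0.2089 0.1064] [-0.      0.5808  0.8141  0.    ] [ 0.256  0.329  1.678  0.     1.135 -0.075]
```

View pics/ln.png

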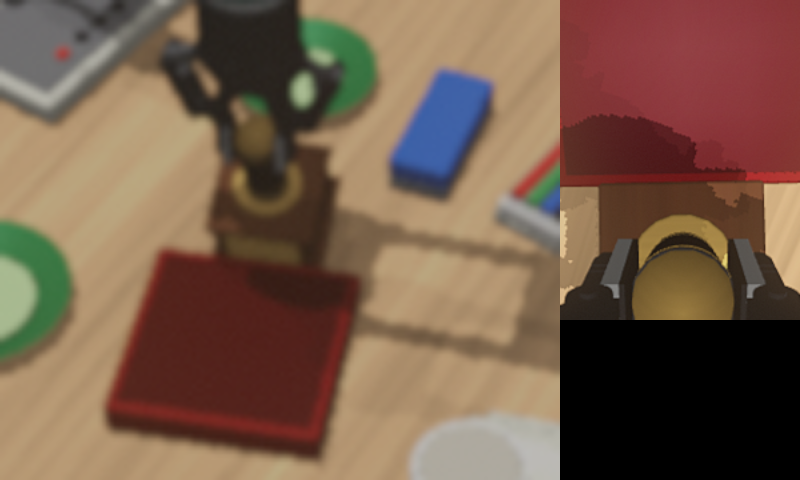

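```bash
python3 - <<'E'
import pickle
from h import *
s,_=pickle.load(open("pics/side1.pkl","rb"));w,_=pickle.load(open("pics/w6.pkl","rb"))
G=np.array([.5236,.2089,.1294]);n=np.array([.3256,-.9455,0])
for t in(0,.2,.3,.35,.4,.45,.5):
    u=-n*np.sin(t)+np.array([0,0,np.cos(t)]);f=n*np.cos(t)+np.array([0,0,np.sin(t)]);l=np.cross(u,f)
    ring=G-.043*u;top=G-.049*u
    cs=[top+.042*(a*f+b*l) for a,b in((1,1),(1,-1),(-1,-1),(-1,1))]
    print(t,"side dome",proj(s,G+.036*u).round(1),"ring",proj(s,ring).round(1),"| wrist ringtop",proj(w,ring-.026*f).round(1),"back edge",proj(w,cs[2]).round(1),proj(w,cs[3]).round(1),"dome",proj(w,G+.036*u).round(1), "side corners",[proj(s,c).round(0).tolist() for c in cs])
E
```

```text
0 side dome [242.8 247.6] ring [243.9 266.3] | wrist ringtop [272.7 183.3] back edge [204.7 155.9] [340.8 155.9] dome [273.1 288.8] side corners [[234.0, 256.0], [261.0, 260.0], [254.0, 280.0], [227.0, 276.0]]
0.2 side dome [242.2 249.4] ring [244.5 264.1] | wrist ringtop [272.7 196. ] back edge [207.9 170.9] [337.5 170.9] dome [273.1 271.5] side corners [[235.0, 252.0], [261.0, 256.0], [255.0, 279.0], [228.0, 275.0]]
0.3 side dome [241.9 250.5] ring [244.8 262.9] | wrist ringtop [272.7 202.7] back edge [209.2 178.9] [336.2 178.8] dome [273.1 262.3] side corners [[235.0, 250.0], [261.0, 254.0], [256.0, 278.0], [228.0, 274.0]]
0.35 side dome [241.8 251. ] ring [245.  262.3] | wrist ringtop [272.7 206.2] back edge [209.8 182.9] [335.6 182.9] dome [273.1 257.6] side corners [[235.0, 249.0], [261.0, 253.0], [256.0, 278.0], [229.0, 274.0]]
0.4 side dome [241.6 251.6] ring [245.1 261.6] | wrist ringtop [272.7 209.7] back edge [210.3 187.1] [335.1 187. ] dome [273.1 253. ] side corners [[235.0, 248.0], [262.0, 252.0], [256.0, 277.0], [229.0, 273.0]]
0.45 side dome [241.5 252.2] ring [245.3 260.9] | wrist ringtop [272.7 213.2] back edge [210.8 191.2] [334.6 191.2] dome [273.1 248.3] side corners [[235.0, 247.0], [262.0, 251.0], [256.0, 277.0], [229.0, 273.0]]
0.5 side dome [241.4 252.8] ring [245.4 260.3] | wrist ringtop [272.7 216.8] back edge [211.2 195.5] [334.2 195.4] dome [273.1 243.7] side corners [[235.0, 246.0], [262.0, 250.0], [257.0, 276.0], [230.0, 272.0]]
```

```bash
python3 - <<'E'
import pickle
from h import *
w,im=pickle.load(open("pics/w6.pkl","rb"))
h=cv2.cvtColor(im,cv2.COLOR_RGB2HSV)
for u in(225,250,315):
    print(u,[(v,*h[v,u]) for v in range(176,214,3)])
print([(v,*h[v,272]) for v in range(200,345,4)])
m=((h[...,0]>17)&(h[...,0]<30)&(h[...,1]>110)&(h[...,2]>60)).astype(np.uint8)
for v in range(216,345,6):
    x=np.where(m[v,215:335])[0]+215;print(v,len(x),x.min() if len(x) else 0,x.max() if len(x) else 0,end=" | ")
E
```

```text
225 [(176, np.uint8(0), np.uint8(155), np.uint8(84)), (179, np.uint8(1), np.uint8(157), np.uint8(83)), (182, np.uint8(1), np.uint8(161), np.uint8(81)), (185, np.uint8(1), np.uint8(159), np.uint8(80)), (188, np.uint8(1), np.uint8(164), np.uint8(81)), (191, np.uint8(1), np.uint8(183), np.uint8(107)), (194, np.uint8(1), np.uint8(187), np.uint8(112)), (197, np.uint8(7), np.uint8(168), np.uint8(79)), (200, np.uint8(12), np.uint8(154), np.uint8(86)), (203, np.uint8(11), np.uint8(153), np.uint8(85)), (206, np.uint8(11), np.uint8(149), np.uint8(87)), (209, np.uint8(11), np.uint8(149), np.uint8(87)), (212, np.uint8(11), np.uint8(147), np.uint8(87))]
250 [(176, np.uint8(179), np.uint8(177), np.uint8(78)), (179, np.uint8(0), np.uint8(165), np.uint8(79)), (182, np.uint8(179), np.uint8(169), np.uint8(77)), (185, np.uint8(179), np.uint8(170), np.uint8(78)), (188, np.uint8(1), np.uint8(176), np.uint8(77)), (191, np.uint8(0), np.uint8(196), np.uint8(108)), (194, np.uint8(0), np.uint8(197), np.uint8(109)), (197, np.uint8(11), np.uint8(154), np.uint8(68)), (200, np.uint8(10), np.uint8(152), np.uint8(8
[... 2390 characters left out ...]
 np.uint8(19), np.uint8(150), np.uint8(133)), (324, np.uint8(19), np.uint8(152), np.uint8(124)), (328, np.uint8(17), np.uint8(93), np.uint8(220)), (332, np.uint8(17), np.uint8(95), np.uint8(212)), (336, np.uint8(18), np.uint8(96), np.uint8(212)), (340, np.uint8(17), np.uint8(93), np.uint8(216)), (344, np.uint8(17), np.uint8(93), np.uint8(223))]
216 0 0 0 | 222 22 261 282 | 228 46 249 294 | 234 60 242 301 | 240 38 238 305 | 246 36 239 305 | 252 58 239 305 | 258 63 239 305 | 264 64 241 306 | 270 71 237 307 | 276 74 235 308 | 282 77 234 310 | 288 77 234 310 | 294 74 235 308 | 300 72 236 307 | 306 66 239 304 | 312 57 244 300 | 318 47 249 295 | 324 25 260 284 | 330 0 0 0 | 336 0 0 0 | 342 0 0 0 |
```

```bash
python3 - <<'E'
import pickle
from h import *
from scipy.optimize import least_squares
w,im=pickle.load(open("pics/w6.pkl","rb"))
h=cv2.cvtColor(im,cv2.COLOR_RGB2HSV)
G=np.array([.5236,.2089,.1294]);n=np.array([.3256,-.9455,0]);C=np.array([.4985,.285,0])
print("riser top edge v",proj(w,C+.08*n+[0,0,.03]),"bottom",proj(w,C+.08*n),"G",proj(w,G),proj(w,G+.011*n)-proj(w,G))
for u in(185,195,345,355): print(u,[(v,int(h[v,u,0]),int(h[v,u,2])) for v in range(178,215,3)])
def f(x):
    t,d,e=x;u=-n*np.sin(t)+np.array([0,0,np.cos(t)]);a=n*np.cos(t)+np.array([0,0,np.sin(t)]);g=G+d*n*.01+[0,0,e*.01]
    return np.array([proj(w,g-.043*u-.026*a)[1]-221,proj(w,g+.031*u)[1]-285,(proj(w,g-.049*u-.042*a)[1]-196),e*2])
r=least_squares(f,[.3,0,0]);print(r.x,r.fun)
E
```

```text
riser top edge v [273.90389438 200.59042699] bottom [273.72349196 192.01133881] G [272.88721034 251.39997549] [-2.80137032e-03  1.98807664e+01]
185 [(178, 6, 91), (181, 6, 89), (184, 6, 90), (187, 6, 90), (190, 6, 91), (193, 4, 120), (196, 4, 121), (199, 4, 97), (202, 17, 158), (205, 17, 157), (208, 16, 158), (211, 16, 158), (214, 16, 157)]
195 [(178, 4, 89), (181, 5, 89), (184, 5, 88), (187, 5, 88), (190, 5, 85), (193, 3, 118), (196, 3, 118), (199, 4, 90), (202, 17, 155), (205, 16, 154), (208, 16, 154), (211, 16, 152), (214, 17, 166)]
345 [(178, 0, 132), (181, 1, 133), (184, 1, 132), (187, 1, 131), (190, 1, 182), (193, 1, 179), (196, 1, 148), (199, 17, 213), (202, 17, 210), (205, 17, 209), (208, 17, 210), (211, 18, 214), (214, 17, 219)]
355 [(178, 1, 132), (181, 1, 133), (184, 1, 131), (187, 2, 130), (190, 2, 170), (193, 1, 179), (196, 2, 149), (199, 17, 221), (202, 17, 216), (205, 18, 214), (208, 17, 212), (211, 17, 211), (214, 17, 215)]
[0.31372871 1.10479627 0.09795389] [-0.51392726  0.03223687  0.47167574  0.19590777]
```

Request:
apply_moves:
  steps: [0.2,-0.5,0,0,0.33,-0.95,-0.5,0,0.33,-0.95,-1.1,0,0.6,-1.7,-1.2,0,0.85,-2.5,-1.3,0,1.1,-3.2,-1.4,0,1.35,-3.9,-1.5,0,1.55,-4.5,-1.6,0]
  newtons: 25

```text
clock: 11.78
position: [0.54, 0.1649, 0.0918]
ee_rot: [0.0, 0.581, 0.814, 0.002]
contact_force: [1.4, 2.6, 1.2]
width: 0.0316
gripper_force: 70.4
```

Request:
apply_moves:
  steps: [0,0,0,0,0,0,0,0,0,0,0,0,0,0,0,0]
  jaw: 90

```text
clock: 12.12
position: [0.5387, 0.1643, 0.0901]
ee_rot: [-0.0, 0.581, 0.814, -0.0]
contact_force: [-0.3, 0.6, 0.3]
width: 0.0556
gripper_force: 0.0
```

```bash
python3 snap.py w7; cat > up.py <<'E'
import pickle,sys
from h import *
from rig import get_state
w,im=pickle.load(open(f"pics/{sys.argv[1]}.pkl","rb"))
x=get_state()["ee_rot"];p=get_state()["position"];print("width",get_state()["width"])
h=cv2.cvtColor(im,cv2.COLOR_RGB2HSV)
m=((h[...,0]>17)&(h[...,0]<30)&(h[...,1]>110)&(h[...,2]>60)).astype(np.uint8)
m[:, :200]=0;m[:,345:]=0;m[:150]=0;m[350:]=0
# widest row of dome below v=240
rows=[(v,np.where(m[v])[0]) for v in range(150,345)]
L=[(v,len(r),r.min(),r.max()) for v,r in rows if len(r)>8]
print("first",L[0],"last",L[-1]);best=max([l for l in L if l[0]>L[-1][0]-75],key=lambda l:l[3]-l[2]);print("widest",best)
v=(L[-1][0]+0);print("axis from dome", plane(w,(best[2]+best[3])/2,best[0],.145).round(4),"ring back",plane(w,(best[2]+best[3])/2,L[0][0],.07).round(4),"tcp",p.round(4))
y=2*np.arctan2(x[2],x[1]);tx=np.array([np.cos(y),np.sin(y)]);print("yaw",np.degrees(y));print("dome rel along tool x",(plane(w,(best[2]+best[3])/2,best[0],.145)-p)[:2]@tx,"ring-.026",(plane(w,(best[2]+best[3])/2,L[0][0],.07)-p)[:2]@tx-.026)
# plinth edge
c=[(v,*h[v,250]) for v in range(100,L[0][0]+6,5)];print([tuple(map(int,a)) for a in c])
E
python3 up.py w7
```

```text
12.1667 [0.5388 0.1643 0.0902] [-2.000e-04  5.805e-01  8.143e-01 -1.000e-04] [ 0.172  0.343  1.701  0.     1.098 -0.16 ]
width 0.05517589750865888
first (159, 13, np.int64(295), np.int64(309)) last (332, 16, np.int64(265), np.int64(286))
widest (290, 78, np.int64(237), np.int64(314))
axis from dome [0.5407 0.1618 0.145 ] ring back [0.527  0.2034 0.07  ] tcp [0.5388 0.1643 0.0902]
yaw 109.0299665946842
dome rel along tool x -0.0030083652291732193 ring-.026 0.014813510195661312
[(100, 179, 142, 153), (105, 179, 145, 153), (110, 179, 142, 154), (115, 179, 143, 153), (120, 179, 142, 153), (125, 179, 142, 154), (130, 179, 141, 146), (135, 0, 178, 190), (140, 0, 201, 155), (145, 18, 93, 225), (150, 15, 112, 148), (155, 10, 144, 85), (160, 15, 148, 98)]
```

Request:
apply_moves:
  steps: [0.33,-0.95,0,0,0.33,-0.95,0,0]

```text
clock: 12.33
position: [0.5429, 0.1533, 0.0904]
ee_rot: [0.001, 0.581, 0.814, -0.0]
contact_force: [0.1, -0.1, -0.6]
width: 0.0553
gripper_force: 0.0
```

Request:
apply_moves:
  steps: [0,0,0,0,0,0,0,0,0,0,0,0,0,0,0,0,0,0,0.9,0,0,0,1.6,0]
  jaw: 255
  newtons: 30

```text
clock: 12.83
position: [0.5408, 0.1544, 0.106]
ee_rot: [-0.001, 0.581, 0.814, -0.001]
contact_force: [-0.6, 0.2, -4.5]
width: 0.0331
gripper_force: 30.8
```

Request:
apply_moves:
  steps: [-0.33,0.9,0,0,-0.6,1.7,0,0,-0.85,2.5,0,0,-1.1,3.3,0,0,-1.4,4.1,0,0,-1.65,4.8,0,0,-1.85,5.4,0,0,-1.92,5.6,0,0]

```text
clock: 13.5
position: [0.5227, 0.2115, 0.1064]
ee_rot: [-0.0, 0.58, 0.815, -0.0]
contact_force: [1.5, -2.6, -4.7]
width: 0.033
gripper_force: 30.1
```

```bash
python3 snap.py w8; cat > lean.py <<'E'
import pickle,sys
from h import *
from rig import get_state
from scipy.optimize import least_squares
w,im=pickle.load(open(f"pics/{sys.argv[1]}.pkl","rb"));s=get_state();p=s["position"];x=s["ee_rot"];y=2*np.arctan2(x[2],x[1])
n=-np.array([np.cos(y),np.sin(y),0]);G=p+[0,0,.023];print(p.round(4),np.degrees(y).round(1),s["contact_force"].round(1),s["gripper_force"],s["width"])
h=cv2.cvtColor(im,cv2.COLOR_RGB2HSV).astype(int);u0=int(round(proj(w,G+.03*np.array([0,0,1]))[0]))
col=[h[v,u0-1:u0+2].mean(0) for v in range(420)]
br=lambda c:17<=c[0]<30 and c[1]>110 and c[2]>60
run=[];v=150
while v<400:
    if br(col[v]):
        a=v
        while v<400 and br(col[v]): v+=1
        run.append((a,v))
    v+=1
run=[r for r in run if r[1]-r[0]>3];print(run)
dome=max(run,key=lambda r:r[1]-r[0]);ring=[r for r in run if r[1]<=dome[0]+1 and r!=dome]
rt=ring[-1][0] if ring else 0;dc=sum(dome)/2
def f(q):
    t,d=q;u=-n*np.sin(t)+np.array([0,0,np.cos(t)]);a=n*np.cos(t)+np.array([0,0,np.sin(t)]);g=G+d*n*.01
    return np.array([proj(w,g-.043*u-.026*a)[1]-rt,proj(w,g+.031*u)[1]-dc])
r=least_squares(f,[.3,0]);print("lean",r.x[0],"d_mm",r.x[1]*10)
E
python3 lean.py w8
```

```text
13.55 [0.5227 0.2114 0.1064] [-1.000e-04  5.802e-01  8.145e-01 -0.000e+00] [ 0.261  0.329  1.678  0.     1.135 -0.072]
[0.5227 0.2114 0.1064] 109.1 [ 0.7 -2.5 -3.3] 30.09971559047699 0.033128019356108575
[(218, 228), (230, 308)]
lean 0.3803799928987018 d_mm 6.483991012393382
```

Request:
apply_moves:
  steps: [0,0,0,0,0,-0.5,2,4,-0.4,-1.5,4,10,-0.9,-3.2,6,17,-1.4,-5,8,24,-1.9,-7,10,31,-2.4,-9,11.5,38,-2.9,-11,12.2,45]
  newtons: 80

```text
clock: 14.22
position: [0.4943, 0.1007, 0.2304]
ee_rot: [0.001, 0.222, 0.975, 0.002]
contact_force: [1.5, 0.6, -4.5]
width: 0.0312
gripper_force: 81.2
```

Request:
apply_moves:
  steps: [-0.4,-1.8,0.2,7,-0.7,-3,0.2,13,-0.9,-3.7,0.2,18.5,-1,-4,0.2,22.5,-1,-4,0.2,23.7,-1,-4,0.2,23.7,-1,-4,0.2,23.7]

```text
clock: 14.8
position: [0.4839, 0.0611, 0.2302]
ee_rot: [-0.0, 0.021, 1.0, 0.001]
contact_force: [0.8, 0.2, -4.4]
width: 0.0317
gripper_force: 81.1
```

```bash
python3 snap.py w9; python3 lean.py w9; python3 -c "
from rig import *;import cv2,numpy as np
s=get_image('side')[:,:,::-1];t=get_image('top')[:,:,::-1]
o=np.zeros((480,800,3),np.uint8);o[:,:400]=cv2.resize(s[120:264,160:280],(400,480),interpolation=2);o[:,400:]=cv2.resize(t[80:272,190:350],(400,480),interpolation=2);cv2.imwrite('pics/pr.png',o)"
```

```text
14.85 [0.484  0.0611 0.2302] [-3.000e-04  2.050e-02  9.998e-01  5.000e-04] [-1.800e-02  1.280e-01  1.629e+00  1.000e-03  1.385e+00 -1.548e+00]
[0.484  0.0611 0.2302] 177.7 [ 0.6  0.1 -4.8] 81.10130292596295 0.03141444117220527
[(214, 229), (230, 308)]
lean 0.34559495687107245 d_mm 4.841890599424214
```

View pics/pr.png

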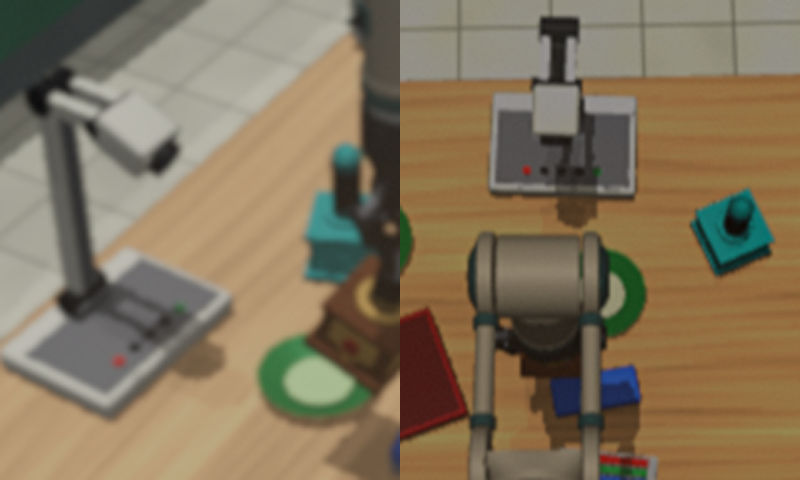

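Request:
apply_moves:
  steps: [0,0,0,0,0,0,0,0,0,0,0,0,0,0,0,0,0,0,0,0,0,0,0,0,0,0,0,0,0,0,0,0]

```text
clock: 15.62
position: [0.4842, 0.0605, 0.2305]
ee_rot: [0.0, 0.02, 1.0, 0.0]
contact_force: [0.3, -0.1, -5.1]
width: 0.0317
gripper_force: 81.1
```

Request:
apply_moves:
  steps: [0,0,0,0,0,0,0,0,0,0,0,0,0,0,0,0,0,0,0,0,0,0,0,0]

```text
clock: 16.12
position: [0.4842, 0.0605, 0.2305]
ee_rot: [0.0, 0.02, 1.0, 0.0]
contact_force: [0.2, 0.6, -5.0]
width: 0.0313
gripper_force: 81.1
```

Request:
apply_moves:
  steps: [0.4,1,0,-7,1,2.8,-0.5,-14,1.8,5,-2,-21,2.6,7.4,-4,-28,3.3,9.6,-6,-35,3.9,11.4,-8,-42,4.3,12.5,-10,-49,4.5,13,-11.5,-56]

```text
clock: 16.78
position: [0.5293, 0.1926, 0.1137]
ee_rot: [-0.001, 0.489, 0.872, 0.0]
contact_force: [0.1, -0.2, -3.4]
width: 0.0315
gripper_force: 81.0
```

Request:
apply_moves:
  steps: [0.1,0.2,-1,-7,0.1,0.2,-1.4,-12.7,0.1,0.2,-1.6,-12.7,0.35,-0.5,-1.7,-12.7,0.6,-1.3,-1.8,-12.7,0.9,-2.1,-2,-12.7,1.15,-2.8,-2.2,-12.7,1.4,-3.6,-2.4,-12.7]

```text
clock: 17.45
position: [0.5458, 0.1535, 0.0944]
ee_rot: [0.002, 0.58, 0.814, 0.002]
contact_force: [-1.6, 0.9, 7.1]
width: 0.0312
gripper_force: 84.7
```

Request:
apply_moves:
  steps: [0,0,0,0,0,0,0,0,0,0,0,0,0,0,0,0]
  jaw: 80

```text
clock: 17.78
position: [0.5435, 0.1542, 0.0917]
ee_rot: [0.0, 0.58, 0.814, 0.0]
contact_force: [0.7, 0.0, -0.0]
width: 0.0585
gripper_force: 0.0
```

```bash
python3 snap.py w10; python3 up.py w10
```

```text
17.8333 [0.5434 0.1544 0.0916] [3.000e-04 5.804e-01 8.143e-01 1.000e-04] [ 0.154  0.344  1.696 -0.     1.101 -0.178]
width 0.05887119789047805
first (166, 38, np.int64(267), np.int64(309)) last (340, 14, np.int64(267), np.int64(285))
widest (298, 76, np.int64(239), np.int64(314))
axis from dome [0.5473 0.1475 0.145 ] ring back [0.5338 0.1893 0.07  ] tcp [0.5434 0.1544 0.0916]
yaw 109.03976950016644
dome rel along tool x -0.007837895724651767 ring-.026 0.010120519124741368
[(100, 0, 139, 156), (105, 0, 137, 156), (110, 0, 137, 158), (115, 1, 175, 179), (120, 1, 172, 193), (125, 2, 186, 122), (130, 17, 89, 228), (135, 17, 88, 230), (140, 17, 90, 230), (145, 17, 90, 229), (150, 16, 104, 169), (155, 16, 106, 166), (160, 12, 151, 81), (165, 10, 144, 94), (170, 18, 147, 128)]
```

Request:
apply_moves:
  steps: [0.4,-0.7,0,7,0.45,-0.7,0,14,0.5,-0.7,0,21,0.5,-0.65,0,28,0.55,-0.65,0,35,0.6,-0.6,0,42,0.7,-0.6,0,49,0.8,-0.55,0,56]

```text
clock: 18.5
position: [0.5511, 0.1492, 0.0914]
ee_rot: [0.0, 0.127, 0.992, -0.0]
contact_force: [-0.0, 0.2, -0.4]
width: 0.0589
gripper_force: 0.0
```

Request:
apply_moves:
  steps: [0.1,0.05,0,7,0.2,0.1,0,14,0.3,0.1,0,21,0.34,0.13,0,28,0.34,0.13,0,34,0.34,0.13,0,34]

```text
clock: 19.0
position: [0.5545, 0.1505, 0.0914]
ee_rot: [-0.0, -0.166, 0.986, -0.0]
contact_force: [-0.9, -0.3, -0.5]
width: 0.0582
gripper_force: 0.0
```

Request:
apply_moves:
  steps: [0,0,0,0,0,0,0,0,0,0,0,0,0,0,0,0,0,0,0.6,0,0,0,1.6,0]
  jaw: 255
  newtons: 30

```text
clock: 19.5
position: [0.5524, 0.1504, 0.106]
ee_rot: [-0.003, -0.165, 0.986, 0.001]
contact_force: [-0.4, -0.0, -4.4]
width: 0.0327
gripper_force: 30.3
```

```bash
python3 snap.py w11; python3 lean.py w11
```

```text
19.55 [0.5544 0.1507 0.1089] [-0.000e+00 -1.649e-01  9.863e-01  5.000e-04] [ 1.440e-01  3.410e-01  1.651e+00  1.000e-03  1.149e+00 -1.759e+00]
[0.5544 0.1507 0.1089] 199.0 [ 0.8  0.6 -2.9] 30.525892818986904 0.03260807629436727
[(170, 186), (217, 221), (224, 304)]
lean 0.40013841651335513 d_mm 1.4295035442053285
```

Request:
apply_moves:
  steps: [0.1,-0.4,-0.1,-7,0.1,-0.8,-0.1,-14,0,-1,-0.1,-21,-0.1,-1,-0.1,-28,-0.2,-1,-0.1,-35,-0.4,-1,-0.1,-42,-0.6,-0.9,-0.1,-49,-0.7,-0.8,-0.1,-56]

```text
clock: 20.22
position: [0.5469, 0.1426, 0.1065]
ee_rot: [-0.001, 0.32, 0.947, 0.0]
contact_force: [-0.4, 0.7, -3.7]
width: 0.0326
gripper_force: 30.4
```

Request:
apply_moves:
  steps: [-0.1,0.2,0,-7,-0.2,0.5,0,-14,-0.3,0.8,0,-21,-0.4,1.1,0,-28,-0.4,1.2,0,-34,-0.6,1.8,0,-34,-0.85,2.5,0,-34,-1.1,3.2,0,-34]

```text
clock: 20.88
position: [0.5364, 0.1742, 0.1067]
ee_rot: [0.0, 0.58, 0.815, -0.0]
contact_force: [0.2, -3.1, -3.4]
width: 0.033
gripper_force: 30.2
```

Request:
apply_moves:
  steps: [-0.25,0.7,0,0,-0.5,1.4,0,0,-0.75,2.1,0,0,-0.95,2.8,0,0,-1.15,3.4,0,0,-1.3,3.8,0,0,-1.36,4,0,0,-1.36,4,0,0]

```text
clock: 21.55
position: [0.5227, 0.2147, 0.1064]
ee_rot: [-0.0, 0.58, 0.814, -0.0]
contact_force: [0.1, -2.7, -2.7]
width: 0.0328
gripper_force: 30.1
```

```bash
sed -i 's/rt=ring\[-1\]\[0\]/rt=max(ring,key=lambda r:r[1]-r[0])[0]/' lean.py; python3 snap.py w12; python3 lean.py w12
```

```text
21.6 [0.5228 0.2144 0.1064] [-1.000e-04  5.805e-01  8.143e-01 -1.000e-04] [ 0.266  0.331  1.675 -0.     1.136 -0.066]
[0.5228 0.2144 0.1064] 109.0 [ 0.3 -3.  -2.5] 30.12680321931839 0.03287194995796585
[(222, 301)]
lean -1.2552917613144579 d_mm -49.39773358234392
```

```bash
python3 - <<'E'
import pickle
from h import *
for k in("w8","w9","w12"):
    w,im=pickle.load(open(f"pics/{k}.pkl","rb"));h=cv2.cvtColor(im,cv2.COLOR_RGB2HSV).astype(int)
    for u in(255,272,290):
        print(k,u,[(v,*h[v,u]) for v in range(202,234,2)])
E
```

```text
w8 255 [(202, np.int64(10), np.int64(162), np.int64(82)), (204, np.int64(11), np.int64(161), np.int64(81)), (206, np.int64(10), np.int64(157), np.int64(81)), (208, np.int64(12), np.int64(152), np.int64(82)), (210, np.int64(11), np.int64(154), np.int64(83)), (212, np.int64(12), np.int64(154), np.int64(81)), (214, np.int64(10), np.int64(147), np.int64(83)), (216, np.int64(12), np.int64(152), np.int64(82)), (218, np.int64(12), np.int64(160), np.int64(83)), (220, np.int64(10), np.int64(153), np.int64(80)), (222, np.int64(19), np.int64(153), np.int64(133)), (224, np.int64(20), np.int64(149), np.int64(149)), (226, np.int64(20), np.int64(154), np.int64(147)), (228, np.int64(20), np.int64(150), np.int64(148)), (230, np.int64(20), np.int64(151), np.int64(159)), (232, np.int64(158), np.int64(24), np.int64(42))]
w8 272 [(202, np.int64(10), np.int64(152), np.int64(87)), (204, np.int64(11), np.int64(154), np.int64(86)), (206, np.int64(10), np.int64(152), np.int64(87)), (208, np.int64(11), np.int64(160), np.int64(86)), (210, np.int64(11), np.int64(154), np.int64(86)), (212, np.int64(11), np.int64(
[... 5529 characters left out ...]
206, np.int64(10), np.int64(153), np.int64(80)), (208, np.int64(11), np.int64(157), np.int64(83)), (210, np.int64(10), np.int64(155), np.int64(82)), (212, np.int64(10), np.int64(152), np.int64(82)), (214, np.int64(11), np.int64(146), np.int64(82)), (216, np.int64(11), np.int64(153), np.int64(85)), (218, np.int64(11), np.int64(151), np.int64(86)), (220, np.int64(10), np.int64(152), np.int64(84)), (222, np.int64(16), np.int64(154), np.int64(98)), (224, np.int64(19), np.int64(145), np.int64(137)), (226, np.int64(16), np.int64(126), np.int64(65)), (228, np.int64(19), np.int64(157), np.int64(96)), (230, np.int64(19), np.int64(157), np.int64(99)), (232, np.int64(19), np.int64(149), np.int64(103))]
```

Request:
apply_moves:
  steps: [0,0,0,0,0,-0.5,2,4,-0.4,-1.5,4,10,-0.9,-3.2,6,17,-1.4,-5,8,24,-1.9,-7,10,31,-2.4,-9,11.5,38,-2.8,-11,12.1,45]
  newtons: 80

```text
clock: 22.27
position: [0.4955, 0.1047, 0.2298]
ee_rot: [0.001, 0.222, 0.975, 0.002]
contact_force: [0.6, -0.6, -4.6]
width: 0.0313
gripper_force: 81.3
```

Request:
apply_moves:
  steps: [-0.4,-1.8,0.2,7,-0.6,-3,0.2,13,-0.8,-3.9,0.2,18.5,-0.85,-4.3,0.2,22.5,-0.85,-4.3,0.2,23.7,-0.85,-4.3,0.2,23.7,-0.85,-4.3,0.2,23.7]

```text
clock: 22.85
position: [0.4864, 0.062, 0.2293]
ee_rot: [-0.0, 0.021, 1.0, 0.001]
contact_force: [-0.2, 0.4, -5.5]
width: 0.0314
gripper_force: 81.2
```

```bash
python3 snap.py w13; python3 lean.py w13
```

```text
22.9 [0.4864 0.062  0.2293] [-2.000e-04  2.050e-02  9.998e-01  6.000e-04] [-1.600e-02  1.320e-01  1.626e+00  1.000e-03  1.384e+00 -1.546e+00]
[0.4864 0.062  0.2293] 177.7 [ 0.9  0.3 -5. ] 81.15770312491804 0.03124335045330815
[(213, 221), (222, 301)]
lean 0.3790500888719977 d_mm 2.6635128596537405
```

Request:
apply_moves:
  steps: [0,0,0,0,0,0,0,0,0,0,0,0,0,0,0,0,0,0,0,0,0,0,0,0,0,0,0,0,0,0,0,0]

```text
clock: 23.57
position: [0.4865, 0.0613, 0.2295]
ee_rot: [0.0, 0.02, 1.0, 0.0]
contact_force: [0.5, -0.0, -4.2]
width: 0.0316
gripper_force: 81.2
```

Request:
apply_moves:
  steps: [0,0,0,0,0,0,0,0,0,0,0,0,0,0,0,0,0,0,0,0,0,0,0,0]

```text
clock: 24.07
position: [0.4865, 0.0613, 0.2295]
ee_rot: [0.0, 0.02, 1.0, 0.0]
contact_force: [-0.0, 0.2, -4.6]
width: 0.0315
gripper_force: 81.2
```

Request:
apply_moves:
  steps: [0.4,1,0,-7,1,2.8,-0.5,-14,1.8,5,-2,-21,2.6,7.4,-4,-28,3.2,9.6,-6,-35,3.8,11.4,-8,-42,4.1,12.5,-10,-49,4.3,13,-11.4,-56]

```text
clock: 24.73
position: [0.5292, 0.1933, 0.1135]
ee_rot: [-0.001, 0.489, 0.872, 0.0]
contact_force: [-0.3, 0.7, -4.7]
width: 0.0313
gripper_force: 81.1
```

Request:
apply_moves:
  steps: [0.1,0.2,-1,-7,0.1,0.2,-1.4,-12.7,0.1,0.2,-1.6,-12.7,0.35,-0.5,-1.7,-12.7,0.6,-1.3,-1.8,-12.7,0.9,-2.1,-2,-12.7,1.2,-2.9,-2.2,-12.7,1.5,-3.8,-2.4,-12.7]

```text
clock: 25.4
position: [0.5461, 0.1543, 0.0942]
ee_rot: [0.001, 0.581, 0.814, 0.002]
contact_force: [-0.8, 0.2, 6.5]
width: 0.0315
gripper_force: 87.7
```

Request:
apply_moves:
  steps: [0,0,0,0,0,0,0,0,0,0,0,0,0,0,0,0]
  jaw: 80

```text
clock: 25.73
position: [0.5448, 0.1537, 0.0917]
ee_rot: [0.0, 0.581, 0.814, 0.0]
contact_force: [-0.3, -0.2, -0.8]
width: 0.0589
gripper_force: 0.0
```

```bash
python3 snap.py w14; python3 up.py w14
```

```text
25.7833 [0.5446 0.1537 0.0916] [2.000e-04 5.805e-01 8.143e-01 2.000e-04] [ 0.152  0.345  1.694  0.     1.102 -0.18 ]
width 0.05877411427439955
first (192, 13, np.int64(268), np.int64(280)) last (329, 14, np.int64(265), np.int64(285))
widest (284, 76, np.int64(238), np.int64(313))
axis from dome [0.546 0.153 0.145] ring back [0.5398 0.1733 0.07  ] tcp [0.5446 0.1537 0.0916]
yaw 109.03450102667298
dome rel along tool x -0.0011736172813912816 ring-.026 -0.005929205330133882
[(100, 0, 141, 154), (105, 0, 137, 156), (110, 0, 136, 157), (115, 0, 174, 193), (120, 0, 171, 194), (125, 19, 93, 215), (130, 18, 89, 229), (135, 17, 90, 230), (140, 17, 91, 228), (145, 17, 89, 229), (150, 17, 94, 223), (155, 11, 148, 98), (160, 12, 150, 104), (165, 11, 138, 74), (170, 11, 145, 102), (175, 11, 146, 98), (180, 12, 145, 95), (185, 11, 146, 96), (190, 13, 153, 95), (195, 13, 153, 95)]
```

Request:
apply_moves:
  steps: [0.1,-0.15,0,7,0.2,-0.2,0,14,0.2,-0.2,0,21,0.3,-0.2,0,28,0.35,-0.15,0,35,0.4,-0.15,0,42,0.5,-0.1,0,49,0.6,0,0,56]

```text
clock: 26.45
position: [0.5505, 0.1536, 0.0914]
ee_rot: [0.0, 0.127, 0.992, 0.0]
contact_force: [0.3, -0.6, -0.7]
width: 0.0585
gripper_force: 0.0
```

Request:
apply_moves:
  steps: [0.1,0,0,7,0.2,0,0,14,0.3,0.1,0,21,0.3,0.1,0,28,0.3,0.1,0,34,0.3,0.1,0,34]

```text
clock: 26.95
position: [0.5534, 0.1547, 0.0914]
ee_rot: [-0.0, -0.166, 0.986, 0.0]
contact_force: [-0.1, 0.5, -0.7]
width: 0.0587
gripper_force: 0.0
```

Request:
apply_moves:
  steps: [0,0,0,0,0,0,0,0,0,0,0,0,0,0,0,0,0,0,0.6,0,0,0,1.5,0]
  jaw: 255
  newtons: 30

```text
clock: 27.45
position: [0.5514, 0.1544, 0.1052]
ee_rot: [-0.002, -0.165, 0.986, 0.001]
contact_force: [-0.8, 0.5, -4.4]
width: 0.033
gripper_force: 30.4
```

Request:
apply_moves:
  steps: [0.1,-0.7,0,-7,0.1,-1.2,0,-14,0,-1.3,0,-21,-0.1,-1.3,0,-28,-0.2,-1.3,0,-35,-0.4,-1.3,0,-42,-0.6,-1.2,0,-49,-0.7,-1,0,-56]

```text
clock: 28.12
position: [0.5455, 0.1444, 0.1065]
ee_rot: [-0.001, 0.32, 0.947, -0.0]
contact_force: [0.0, 0.8, -5.3]
width: 0.0333
gripper_force: 30.5
```

Request:
apply_moves:
  steps: [-0.1,0.2,0,-7,-0.2,0.4,0,-14,-0.3,0.7,0,-21,-0.4,1,0,-28,-0.4,1.2,0,-34,-0.6,1.7,0,-34,-0.85,2.4,0,-34,-1.06,3,0,-34]

```text
clock: 28.78
position: [0.5355, 0.1743, 0.1067]
ee_rot: [0.0, 0.58, 0.815, -0.0]
contact_force: [0.8, -1.8, -4.5]
width: 0.0328
gripper_force: 30.2
```

```bash
python3 -c "
from rig import *
s=get_state();print(s['position'],s['ee_rot'],s['contact_force'],s['gripper_force'],s['clock'])"
```

```text
[0.53550461 0.17425861 0.10666321] [ 2.57204058e-04  5.79759553e-01  8.14787424e-01 -4.97555760e-04] [ 0.76600951 -1.79271386 -4.45962301] 30.219767304988636 28.7833
```

Pull to (.5226,.2150).

Request:
apply_moves:
  steps: [-0.25,0.7,0,0,-0.5,1.4,0,0,-0.7,2.1,0,0,-0.9,2.8,0,0,-1.1,3.4,0,0,-1.25,3.85,0,0,-1.3,4.1,0,0,-1.3,4.1,0,0]

```text
clock: 29.45
position: [0.5224, 0.2158, 0.1064]
ee_rot: [-0.0, 0.58, 0.814, -0.0]
contact_force: [-0.7, -2.5, -3.1]
width: 0.0328
gripper_force: 30.1
```

```bash
python3 snap.py w15; python3 lean.py w15; python3 -c "
import pickle;from h import *
w,im=pickle.load(open('pics/w15.pkl','rb'));h=cv2.cvtColor(im,cv2.COLOR_RGB2HSV);print([(v,int(h[v,272,0]),int(h[v,272,2])) for v in range(206,236,2)])"
```

```text
29.5 [0.5225 0.2155 0.1063] [-2.000e-04  5.805e-01  8.143e-01 -2.000e-04] [ 0.268  0.331  1.675 -0.     1.137 -0.064]
[0.5225 0.2155 0.1063] 109.0 [ 0.5 -2.6 -3.2] 30.131200442849604 0.03295291364905063
[(223, 301)]
lean -1.254788667773912 d_mm -49.34589036836776
[(206, 11, 78), (208, 12, 79), (210, 10, 79), (212, 12, 78), (214, 12, 78), (216, 12, 80), (218, 13, 74), (220, 20, 158), (222, 115, 35), (224, 19, 94), (226, 20, 101), (228, 19, 102), (230, 19, 106), (232, 19, 112), (234, 19, 114)]
```

Request:
apply_moves:
  steps: [0,0,0,0,0,-0.5,2,4,-0.4,-1.5,4,10,-0.9,-3.2,6,17,-1.4,-5,8,24,-1.9,-7,10,31,-2.4,-9,11.5,38,-2.8,-11,12.1,45]
  newtons: 80

```text
clock: 30.17
position: [0.4957, 0.1057, 0.23]
ee_rot: [0.002, 0.222, 0.975, 0.002]
contact_force: [0.4, -0.8, -4.5]
width: 0.0312
gripper_force: 81.3
```

Request:
apply_moves:
  steps: [-0.4,-1.8,0.2,7,-0.6,-3.1,0.2,13,-0.8,-4,0.2,18.5,-0.82,-4.45,0.2,22.5,-0.82,-4.45,0.2,23.7,-0.82,-4.45,0.2,23.7,-0.82,-4.45,0.2,23.7]

```text
clock: 30.75
position: [0.4867, 0.0615, 0.2293]
ee_rot: [-0.0, 0.021, 1.0, 0.001]
contact_force: [-0.4, 1.1, -4.7]
width: 0.0312
gripper_force: 81.1
```

```bash
python3 snap.py w16; python3 lean.py w16
```

```text
30.8 [0.4867 0.0615 0.2294] [-1.000e-04  2.050e-02  9.998e-01  6.000e-04] [-1.700e-02  1.320e-01  1.626e+00  1.000e-03  1.383e+00 -1.547e+00]
[0.4867 0.0615 0.2294] 177.7 [ 0.4 -0.  -4.9] 81.13641352392733 0.0313654630901236
[(215, 222), (224, 301)]
lean 0.3904748172492113 d_mm 3.5686082704593174
```

Request:
apply_moves:
  steps: [0,0,0,0,0,0,0,0,0,0,0,0,0,0,0,0,0,0,0,0,0,0,0,0,0,0,0,0,0,0,0,0]

```text
clock: 31.47
position: [0.4867, 0.0608, 0.2295]
ee_rot: [0.0, 0.02, 1.0, 0.0]
contact_force: [0.7, -0.7, -4.1]
width: 0.0316
gripper_force: 81.1
```

Request:
apply_moves:
  steps: [0,0,0,0,0,0,0,0,0,0,0,0,0,0,0,0,0,0,0,0,0,0,0,0]

```text
clock: 31.97
position: [0.4867, 0.0608, 0.2295]
ee_rot: [0.0, 0.02, 1.0, 0.0]
contact_force: [0.2, -0.4, -5.4]
width: 0.031
gripper_force: 81.1
```

Request:
apply_moves:
  steps: [0.4,0.4,0,6,0.9,0.9,-1,13,1.4,1.4,-2.5,20,1.9,1.9,-4,27,2.4,2.4,-6,34,2.9,2.9,-8,41,3.2,3.2,-10,48,3.4,3.5,-11.4,55]

```text
clock: 32.63
position: [0.5203, 0.0959, 0.1137]
ee_rot: [-0.001, -0.447, 0.895, 0.0]
contact_force: [-1.0, 0.4, -4.5]
width: 0.0315
gripper_force: 81.2
```

Request:
apply_moves:
  steps: [0,0,-1,6.5,0,0,-1.4,6.5,0,0,-1.6,6.5,0.4,0.7,-1.7,6.5,0.8,1.4,-1.8,6.5,1.2,2.1,-2,6.5,1.6,2.9,-2.2,6.5,2.05,3.6,-2.4,6.5]

```text
clock: 33.3
position: [0.5433, 0.132, 0.0949]
ee_rot: [0.002, -0.493, 0.87, -0.001]
contact_force: [-1.8, -1.1, 2.6]
width: 0.0317
gripper_force: 86.0
```

Request:
apply_moves:
  steps: [0,0,0,0,0,0,0,0,0,0,0,0,0,0,0,0]
  jaw: 80

```text
clock: 33.63
position: [0.5414, 0.1315, 0.092]
ee_rot: [0.0, -0.494, 0.87, -0.0]
contact_force: [0.2, 0.1, 0.3]
width: 0.0586
gripper_force: 0.0
```

```bash
python3 snap.py w17; python3 up.py w17
```

```text
33.6833 [0.5413 0.1314 0.0918] [ 3.000e-04 -4.936e-01  8.697e-01 -1.000e-04] [ 0.113  0.333  1.713 -0.     1.095 -2.49 ]
width 0.058405432579486355
first (196, 13, np.int64(263), np.int64(277)) last (336, 16, np.int64(261), np.int64(276))
widest (297, 77, np.int64(231), np.int64(307))
axis from dome [0.5457 0.137  0.145 ] ring back [0.5335 0.1155 0.07  ] tcp [0.5413 0.1314 0.0918]
yaw 239.14962002200303
dome rel along tool x -0.007065609039028139 ring-.026 -0.00828913165819559
[(100, 16, 98, 172), (105, 16, 101, 172), (110, 16, 101, 171), (115, 17, 101, 169), (120, 16, 102, 173), (125, 16, 102, 172), (130, 17, 105, 168), (135, 16, 104, 166), (140, 17, 107, 165), (145, 16, 104, 166), (150, 17, 106, 157), (155, 16, 113, 135), (160, 12, 143, 96), (165, 24, 11, 121), (170, 12, 150, 80), (175, 11, 145, 102), (180, 12, 148, 100), (185, 12, 146, 91), (190, 12, 143, 89), (195, 11, 144, 90), (200, 14, 150, 90)]
```

Request:
apply_moves:
  steps: [0.2,0.3,3,0,0.4,0.55,6,-7,0.4,0.55,10,-14,0.4,0.55,14,-21,0.4,0.55,17,-28,0.4,0.55,17,-35,0.4,0.55,17,-42,0.4,0.55,17,-49]

```text
clock: 34.35
position: [0.5454, 0.137, 0.2625]
ee_rot: [0.001, -0.086, 0.996, 0.0]
contact_force: [-0.0, 0.1, 0.7]
width: 0.0584
gripper_force: 0.0
```

Request:
apply_moves:
  steps: [0,0,0,-7,0,0,0,-14,0,0,0,-21,0,0,0,-28,0,0,0,-35,0,0,0,-40,0,0,0,-40,0,0,0,-40]

```text
clock: 35.02
position: [0.5451, 0.137, 0.2614]
ee_rot: [-0.0, 0.256, 0.967, 0.0]
contact_force: [0.1, -0.4, 0.2]
width: 0.0583
gripper_force: 0.0
```

```bash
python3 snap.py w18; python3 - <<'E'
import pickle
from h import *
w,im=pickle.load(open("pics/w18.pkl","rb"))
h=cv2.cvtColor(im,cv2.COLOR_RGB2HSV)
m=(((h[...,0]<15)&(h[...,1]>110)&(h[...,2]<150)&(h[...,2]>30))|((h[...,0]>17)&(h[...,0]<26)&(h[...,1]>125))).astype(np.uint8)*255
p=proj(w,[.5455,.137,.064]);print(p)
k=np.zeros_like(m);cv2.circle(k,(int(p[0]),int(p[1])),75,255,-1);m&=k
cv2.imwrite("pics/m18.png",np.vstack([im[60:300,100:440,::-1],cv2.merge([m]*3)[60:300,100:440]]))
m=cv2.morphologyEx(m,cv2.MORPH_CLOSE,np.ones((7,7)));c=max(cv2.findContours(m,0,2)[0],key=cv2.contourArea)
print(cv2.contourArea(c),cv2.minAreaRect(c));q=cv2.approxPolyDP(cv2.convexHull(c),6,True)[:,0];print(q.tolist());
P=np.array([plane(w,u,v,.064) for u,v in q]);print(P.round(4).tolist(),P.mean(0))
for i in range(len(P)):
    d=P[(i+1)%len(P)]-P[i];print(np.linalg.norm(d).round(4),np.degrees(np.arctan2(d[1],d[0])).round(1))
E
```

```text
35.0667 [0.5451 0.1371 0.2615] [-0.      0.2562  0.9666  0.    ] [ 0.123  0.229  1.424  0.     1.489 -0.93 ]
[272.38394058 174.95772085]
5145.0 ((274.0, 171.0), (74.0, 72.0), 90.0)
[[306, 135], [307, 208], [241, 208], [240, 136]]
[[0.5246, 0.1928, 0.064], [0.6011, 0.1532, 0.064], [0.5617, 0.0842, 0.064], [0.4884, 0.1273, 0.064]] [0.54396263 0.13938899 0.064     ]
0.0862 -27.3
0.0795 -119.7
0.085 149.6
0.0749 61.1
```

View pics/m18.png

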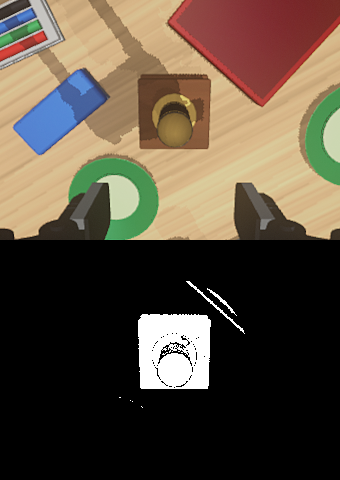

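```bash
python3 - <<'E'
import pickle
from h import *
for k in("w1","w3","w4","w18"):
    w,im=pickle.load(open(f"pics/{k}.pkl","rb"))
    h=cv2.cvtColor(im,cv2.COLOR_RGB2HSV);m=(((h[...,0]<6)|(h[...,0]>172))&(h[...,1]>120)&(h[...,2]>35)).astype(np.uint8)*255
    m=cv2.morphologyEx(m,cv2.MORPH_OPEN,np.ones((5,5)));c=max(cv2.findContours(m,0,1)[0],key=cv2.contourArea)
    c=c[:,0];c=c[(c[:,0]>1)&(c[:,0]<558)&(c[:,1]>1)]
    P=np.float32([plane(w,u,v,.03)[:2] for u,v in c]);print(k,cv2.minAreaRect(cv2.convexHull(P)))
    e=cv2.approxPolyDP(cv2.convexHull(P),.01,True)[:,0]
    for i in range(len(e)):
        a,b=e[i],e[(i+1)%len(e)];d=b-a;L=np.hypot(*d)
        if L<.08: continue
        n=np.array([-d[1],d[0]])/L;s=(P-a)@d/L;q=P[(abs((P-a)@n)<.005)&(s>.15*L)&(s<.85*L)]
        vx,vy,x,y=cv2.fitLine(q,cv2.DIST_HUBER,0,.01,.01).ravel();print("  ",np.degrees(np.arctan2(vy,vx)).round(2)%90,len(q))
w,im=pickle.load(open("pics/w18.pkl","rb"));print(plane(w,275,188,.145))
E
```

```text
w1 ((0.49706822633743286, 0.2854653000831604), (0.15690113604068756, 0.15745238959789276), 19.99977684020996)
   20.190002 56
   20.81 63
   19.86 56
   19.82 61
w3 ((0.49860909581184387, 0.28326812386512756), (0.15731181204319, 0.15922749042510986), 20.048274993896484)
   19.989998 48
   19.74 46
   20.43 47
   20.21 49
w4 ((0.4992297291755676, 0.2843722701072693), (0.1582333892583847, 0.15879380702972412), 20.0131893157959)
   19.989998 51
   20.04 47
   20.339996 50
   20.15 49
w18 ((0.49722379446029663, 0.28430667519569397), (0.1571137011051178, 0.1582670658826828), 19.924217224121094)
   20.050003 56
   19.99 66
   19.830002 70
   19.88 42
[0.54458614 0.14017992 0.145     ]
```

Request:
apply_moves:
  steps: [0,0.1,-4,0,0,0.1,-8,0,0,0.1,-12,0,0,0.1,-15,0,0,0.1,-16.6,0,0,0.1,-17,0,0,0.1,-17,0]

```text
clock: 35.65
position: [0.5444, 0.1381, 0.0904]
ee_rot: [-0.001, 0.257, 0.966, -0.0]
contact_force: [0.8, -0.7, -0.3]
width: 0.0588
gripper_force: 0.0
```

Request:
apply_moves:
  steps: [0,0,0,0,0,0,0,0,0,0,0,0,0,0,0,0,0,0,0,0]
  jaw: 255
  newtons: 40

```text
clock: 36.07
position: [0.547, 0.1388, 0.0935]
ee_rot: [0.002, 0.257, 0.966, 0.001]
contact_force: [0.9, 1.2, 6.2]
width: 0.0324
gripper_force: 40.5
```

Request:
apply_moves:
  steps: [0,0,3,0,0,0.5,6,3,-0.5,2,6.5,10,-1.2,4,6.5,17,-2,6.5,6.5,24,-2.8,9,6.5,31,-3.5,11.2,6.5,38,-4.2,13.2,6.5,45]

```text
clock: 36.73
position: [0.5015, 0.2711, 0.1555]
ee_rot: [-0.001, -0.136, 0.991, -0.0]
contact_force: [0.3, -0.1, -4.3]
width: 0.0327
gripper_force: 42.0
```

Request:
apply_moves:
  steps: [-0.4,1.1,-0.5,4.8,-0.45,1.35,-1.2,4.8,-0.45,1.35,-2,4.8,-0.45,1.35,-2.6,4.8,-0.45,1.35,-2.6,4.8,-0.45,1.35,-2.6,4.8]

```text
clock: 37.23
position: [0.4984, 0.2825, 0.1295]
ee_rot: [-0.001, -0.173, 0.985, -0.0]
contact_force: [0.9, -0.3, -4.3]
width: 0.0327
gripper_force: 42.0
```

```bash
python3 snap.py w19; python3 lean.py w19; python3 - <<'E'
import pickle
from h import *
w,im=pickle.load(open("pics/w19.pkl","rb"))
from rig import get_state
h=cv2.cvtColor(im,cv2.COLOR_RGB2HSV)
# back edge of moulding: red->brown transition per column
P=[]
for u in list(range(212,235,2))+list(range(310,332,2)):
    for v in range(230,60,-1):
        if (h[v-2:v,u,0]<6).all() or (h[v-2:v,u,0]>172).all():
            P.append((u,v));break
P=np.array(P);print(P.tolist())
if len(P)>4: print(np.degrees(np.arctan(np.polyfit(P[:,0],P[:,1],1)[0])))
E
```

```text
37.2833 [0.499  0.2828 0.1302] [-3.000e-04 -1.728e-01  9.850e-01 -2.000e-04] [ 0.395  0.323  1.622 -0.     1.198 -1.524]
[0.499  0.2828 0.1302] 199.9 [-0.3 -0.9 -3.9] 41.95991104468703 0.032076594566641616
[(182, 197), (232, 236), (240, 318)]
lean 0.011434131159620052 d_mm -2.5624724801619134
[[212, 155], [214, 155], [216, 155], [218, 145], [220, 144], [222, 144], [224, 144], [226, 144], [228, 144], [230, 144], [232, 144], [234, 144], [310, 144], [312, 144], [314, 144], [316, 144], [318, 144], [320, 144], [322, 144], [324, 143], [326, 146], [328, 155], [330, 155]]
-0.5304375895840802
```

Request:
apply_moves:
  steps: [0.1,0.15,-0.1,0,0.14,0.24,-0.25,0,0.14,0.24,-0.4,0,0.14,0.24,-0.5,0,0.14,0.24,-0.58,0,0.14,0.24,-0.64,0,0.14,0.24,-0.68,0,0.14,0.24,-0.7,0]

```text
clock: 37.95
position: [0.5, 0.2862, 0.1237]
ee_rot: [0.0, -0.174, 0.985, 0.0]
contact_force: [-1.1, -0.3, -3.0]
width: 0.032
gripper_force: 42.2
```

Request:
apply_moves:
  steps: [0,0,-0.05,0,0,0,-0.1,0,0,0,-0.1,0]

```text
clock: 38.2
position: [0.5001, 0.2863, 0.1236]
ee_rot: [0.0, -0.174, 0.985, 0.0]
contact_force: [-3.4, -1.2, 4.6]
width: 0.0323
gripper_force: 42.9
```

Request:
apply_moves:
  steps: [0,0,0.08,0,0,0,0.08,0,0,0,0.08,0,0,0,0.08,0,0,0,0.08,0]
  jaw: 60

```text
clock: 38.62
position: [0.5003, 0.2862, 0.1232]
ee_rot: [0.0, -0.174, 0.985, 0.0]
contact_force: [0.4, -0.5, 1.1]
width: 0.0655
gripper_force: 0.0
```

Request:
apply_moves:
  steps: [0,0,2,0,0,0,5,0,0,0,9,0,0,0,13,0,0,0,17,0,0,0,18,0,0,0,18,0,0,0,18,0]

```text
clock: 39.28
position: [0.5, 0.2862, 0.303]
ee_rot: [0.0, -0.174, 0.985, 0.0]
contact_force: [-0.1, 0.2, 0.1]
width: 0.0652
gripper_force: 0.0
```

```bash
python3 snap.py w20
```

```text
39.3333 [0.4993 0.2858 0.3015] [-1.400e-03 -1.737e-01  9.848e-01 -3.000e-04] [ 0.399  0.241  1.312  0.     1.591 -1.521]
```

View pics/w20.png

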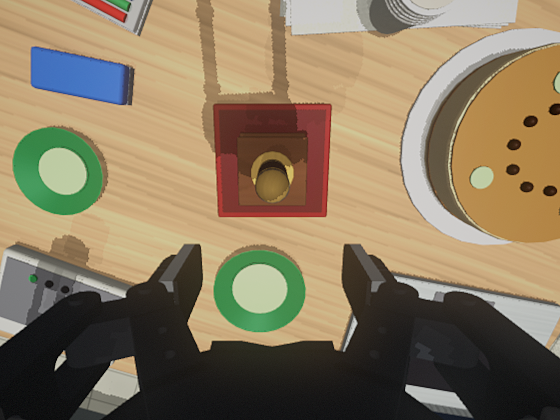

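```bash
python3 - <<'E'
import pickle
from h import *
w,im=pickle.load(open("pics/w20.pkl","rb"))
def s(q,z):
    P=np.array([plane(w,u,v,z)[:2] for u,v in q]);print(P.mean(0).round(4),[np.degrees(np.arctan2(*(P[(i+1)%4]-P[i])[::-1])).round(1)%90 for i in range(4)],[np.linalg.norm(P[(i+1)%4]-P[i]).round(3) for i in range(4)])
s([(214,104),(330.5,103.5),(327,216),(219,216)],.03)
s([(238,136),(307.5,134),(306,206),(239,205.5)],.094)
print(plane(w,272,184,.175).round(4))
E
```

```text
[0.496  0.2861] [np.float64(20.200000000000003), np.float64(20.8), np.float64(20.0), np.float64(19.900000000000006)] [np.float64(0.155), np.float64(0.157), np.float64(0.158), np.float64(0.156)]
[0.4978 0.2865] [np.float64(21.599999999999994), np.float64(20.4), np.float64(19.5), np.float64(19.19999999999999)] [np.float64(0.081), np.float64(0.087), np.float64(0.083), np.float64(0.084)]
[0.4967 0.2852 0.175 ]
```

Trophy is within about 2 mm and 1° of the riser's centre and yaw, upright and released; time is 39 s. Handing in.

```bash
python3 -c "
from rig import *
print(sign_off())"
```

```text
the job is handed in; nothing more can be done
None
```

I presented the left plates, the shield and the brass strips in order, each held still for over a second with a lean of about 0.35–0.39 rad against a measured tilt of about 0.39 (the left plates were about 2° short). I then stood the trophy on the riser within about 2 mm and 1°, released it and handed in at 39 s; I viewed 11 pictures, one over the limit of 10.

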